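# Put the washing things back in their dishes

## Task

Four washing things have been left along the front of the worktop and on the strip between the two sinks. Put each of them into the grey drainer dish made for its size and outline, to the right of the sinks: the wooden scrubbing brush flat in the long dish, the small nail brush flat in the slim dish, the soap bar flat in the broad dish and the dropper bottle upright in the round dish; put the bottle in last, when the other three are in place and let go, because it is easily knocked over. Leave everything else where it is, the tape measure and the thread spool too.

Things in the scene. Friction and masses are not known exactly. Their poses are not given: they have to be found in the camera images.
- scrub_brush: Oval wooden scrubbing brush lying bristles down, 61 mm (its x) by 154 mm (its y, the long axis) by 46 mm high; loose, about 0.07 kg. Origin at the centre of its underside (bristle tips), z up. Solid to grasp across its 61 mm width from above, with the fingertips about 19 mm above its underside. Starts at the front of the worktop or between the sinks (others further back are scenery).
- nail_brush: Small orange nail brush lying bristles down, 30 mm (its x) by 85 mm (its y, the long axis) by 23 mm high; loose, about 0.07 kg. Origin at the centre of its underside, z up. Grasp across its 30 mm width, with the fingertips 9 mm or more above its underside to clear the dish rim. Starts at the front of the worktop or between the sinks (others further back are scenery).
- stain_bar: Worn pale green bar of soap with rounded edges, hard, 52 mm (its x) by 77 mm (its y, the long axis) by 26 mm high; loose, about 0.12 kg. Origin at the centre of its underside, z up. Grasp across its 52 mm width, with the fingertips 9 mm or more above its underside. Starts at the front of the worktop or between the sinks (others further back are scenery).
- scent_dropper: Small brown glass dropper bottle standing upright, round, body 33 mm in diameter up to 70 mm, black cap and bulb above, 102 mm high in all; loose, about 0.07 kg. Origin at the centre of its underside, z up (yaw does not matter). Grasp round the body, e.g. 45 mm above its underside. Starts at the front of the worktop or between the sinks (others further back are scenery).
- long_dish: The longest dish, rectangular: fixed grey drainer dish, 12 mm high, flat floor 5 mm above the worktop, rim 7 mm above that floor, a few dark drain slots; origin at the centre of its underside on the worktop, z up; outside 89 mm (x) by 182 mm (y, long axis), inside 79 by 172 mm. For the scrubbing brush.
- slim_dish: The narrow rectangular dish: fixed grey drainer dish, 12 mm high, flat floor 5 mm above the worktop, rim 7 mm above that floor, a few dark drain slots; origin at the centre of its underside on the worktop, z up; outside 58 mm (x) by 113 mm (y, long axis), inside 48 by 103 mm. For the nail brush.
- broad_dish: The short, broad rectangular dish: fixed grey drainer dish, 12 mm high, flat floor 5 mm above the worktop, rim 7 mm above that floor, a few dark drain slots; origin at the centre of its underside on the worktop, z up; outside 80 mm (x) by 105 mm (y, long axis), inside 70 by 95 mm. For the soap bar.
- round_dish: The small round dish: fixed grey drainer dish, 12 mm high, flat floor 5 mm above the worktop, rim 7 mm above that floor, a few dark drain slots; origin at the centre of its underside on the worktop, z up; outside diameter 60 mm, inside 52 mm. For the dropper bottle. Beware the wall shelf behind: from x = 0.64 m on, underside at z = 0.5 m.
- tape_measure: Bystander, to be left alone: round red sewing tape measure, 54 mm in diameter and 18 mm high with a small tab, loose on the worktop. Origin at its underside near the centre.
- thread_spool: Bystander, to be left alone: small spool of thread with wooden ends standing upright, 28 mm in diameter and 42 mm high, with a loose thread end at one side, loose on the worktop. Origin at its underside, within 8 mm of the middle.

How it is judged:
By the outcome, as a careful person would: the job done as asked, in the order asked, and still so for the second after the job is handed in, with the robot touching nothing.
It also fails if it takes over 144 s, if anything falls off the work surface, if the arm or the gripper's body presses on something with over 40 N, if the wrist force passes 120 N, or if a joint passes its speed limit or range.

## Robot

A 6-joint arm with a two-finger parallel gripper is mounted at the origin on a cart in front of the work surface, level with it; the furniture and walls round the work are solid. World frame = base frame: x ahead of the robot, y to its left, z up, the work surface at z = 0. Lengths are in mm, angles in rad, forces in N, time in s.
With the tool pointing down it reaches from about 400 to 925 mm from the base axis. Payload 12.5 kg.
Tool frame: the origin (TCP) lies at the very end of the fingers, on their centre line; the grasp point (between the pads) lies 19 mm behind it; z points along the fingers, y is the line along which they close (so a half turn about z gives the same grasp; the last joint's range is limited). The gripper opens to 95 mm and grips with 3 to 60 N. Pads are 20 mm wide; open, the fingers measure 119 mm over their backs; the gripper's body (75 mm by 180 mm) begins 59 mm behind the grasp point.
Start: joints at [-1.4, 0.491, 1.559, -0, 1.092, -0.106], TCP at [170.822, -601.224, 180.961] pointing down, gripper open.
Joint ranges: [-3.1, 3.1], [-0.84, 2.19], [0.05, 2.79], [-1.13, 4.28], [0.06, 2.93], [-2.69, 2.69]. Speed limits (rad/s): [2.22, 2.22, 2.79, 3.14, 3.14, 3.14].

## Interface

Orientations are given as [roll, pitch, yaw] about the fixed x, y, z axes, in that order (R = Rz(yaw) Ry(pitch) Rx(roll)).
In Python, from cell import state, read_camera, camera_info, job_done gives the robot as it stands.
- The arm moves only by the shell command python3 -m handwheel FILE, which reads ROWS from the file FILE. ROWS is a JSON list that holds a single list of rows (three levels of brackets), with 1 to 5 rows, each of 5 numbers: dx, dy, dz in parts of the range, where 1.0 means 400 mm, then a turn about the tool's z in fractions of the full range, 1 being 90 degrees, then the opening from 0.0 (shut) to 1.0 (fully open); each row is the pose to reach, as a shift and turn from the pose commanded when the command began, along the tool's axes at that moment; what a row does not reach only later rows make up. A row lasts 1/12 s, in which the tool goes at most 41.7 mm and 0.125 rad, less where a joint would pass 70% of its speed; a pose out of reach is approached as far as the arm can. The fingers move at their own pace and stop on an object; the grip force is fixed at half the most. Time passes only in rows, so rows that do not move let the fingers close. It prints the time, the measured TCP pose, the force, the opening and the grip force at its end. Input that does not fit is refused with a message, and nothing moves.
- state(): the state, without advancing time (a new reading comes with each control period).
- read_camera(name): name is "scene" or "top" or "wrist"; returns (picture, depth): 384x512x3 uint8, red, green, blue; 384x512 float32, mm along the optical axis (not along the pixel's ray), 0 where there is no reading.
- camera_info(name): a dict with "vertical_fov" (degrees; the focal length in pixels is half the picture's height over the tangent of half this angle, whatever the lens; pixels are square), "cx", "cy" (the principal point, pixels), "origin" and "attitude" of the camera in the world. Camera axes: x right, y down, z forward; pixel columns grow to the right and rows downward; lengths in mm; the calibration is good to about 2 mm. A picture is of the moment at which its call begins: read the wrist's pose just before it. camera_info takes no time and is no camera call; for the wrist camera it gives the pose at the moment of the call.
- job_done(): hands the job in; it is judged then, once.
The state is a dict: "t": time; "joints": joint angles; "qvel": joint speeds; "tau": joint torques, N m; "eef_pos": TCP position; "tcp_rot": TCP orientation; "ft_force": force on the tool from outside, world axes, zero at the start; "moment": the same for the moment, N m; "opening": opening from 0.0 (shut) to 1.0 (fully open); "grip_force": force on a finger pad.
Only numpy, scipy, OpenCV 4.12 (cv2) and the standard library are available. Lean on these libraries where they do the work, as an engineer would, in place of code of your own. Each camera call takes 0.05 s, during which the arm holds its last target. There are 200 camera calls.

## Working session

There is one attempt and no reset: what is moved stays moved. The work goes in short steps, Python scripts to look and compute and a shell command to move; the robot and the scene stay as the last step left them, time stands still between calls to the robot, and variables do not carry over. Pictures are saved under pics/ and viewed, at most 14 in all, crops included, and the job is handed in when it is done.

```bash
ls; mkdir -p pics; python3 - <<'E'
from cell import *
import cv2,numpy as np
print(state())
for n in ("scene","top"):
    i=camera_info(n);print(n,i)
    p,d=read_camera(n);np.savez(f"pics/{n}0.npz",p=p,d=d)
    cv2.imwrite(f"pics/{n}0.png",cv2.resize(p[:,:,::-1],(800,600),interpolation=cv2.INTER_CUBIC))
E
```

```text
pics
{'t': 0.0, 'joints': array([-1.39958838e+00,  4.91542665e-01,  1.55946452e+00,  4.15715363e-05,
        1.09172331e+00, -1.05609082e-01]), 'qvel': array([-9.12715069e-04,  1.10531788e-03, -6.17003347e-04, -1.58261166e-03,
       -7.72800034e-06,  1.08368555e-03]), 'tau': array([-2.65271214e-03, -6.12648296e+01, -2.58182555e+01,  6.91968645e-02,
        4.81958874e-02, -9.67027700e-05]), 'eef_pos': array([ 170.78627143, -600.9062294 ,  180.36708519]), 'tcp_rot': array([-3.14046504e+00, -1.56607399e-04,  2.76797752e-01]), 'ft_force': array([ 0.11833347, -0.14331913, -0.62459748]), 'moment': array([-0.03154918,  0.05383695, -0.04301575]), 'grip_force': 0.0, 'opening': 1.00059845784659}
scene {'vertical_fov': 50.03776845741946, 'cx': 259.0990628121219, 'cy': 193.7295211911599, 'origin': array([-593.78876413,  669.74869465, 1074.59939872]), 'attitude': array([-2.2478942 ,  0.01676809, -2.17589943])}
top {'vertical_fov': 53.61074444090468, 'cx': 260.16219948665616, 'cy': 196.22109329583196, 'origin': array([ 163.92435783,   32.37654382, 1470.16858048]), 'attitude': array([-2.92470100e+00, -6.36660155e-04, -1.80577882e+00])}
```

View pics/top0.png

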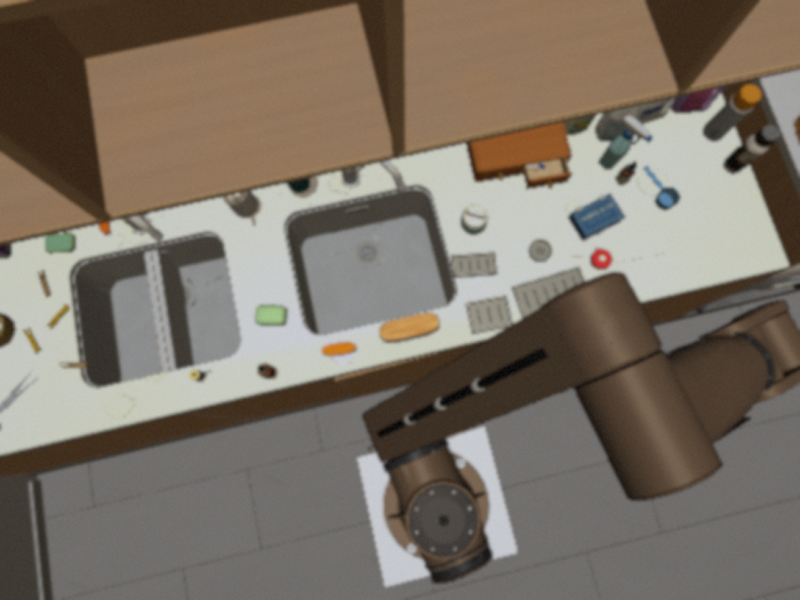

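View pics/scene0.png

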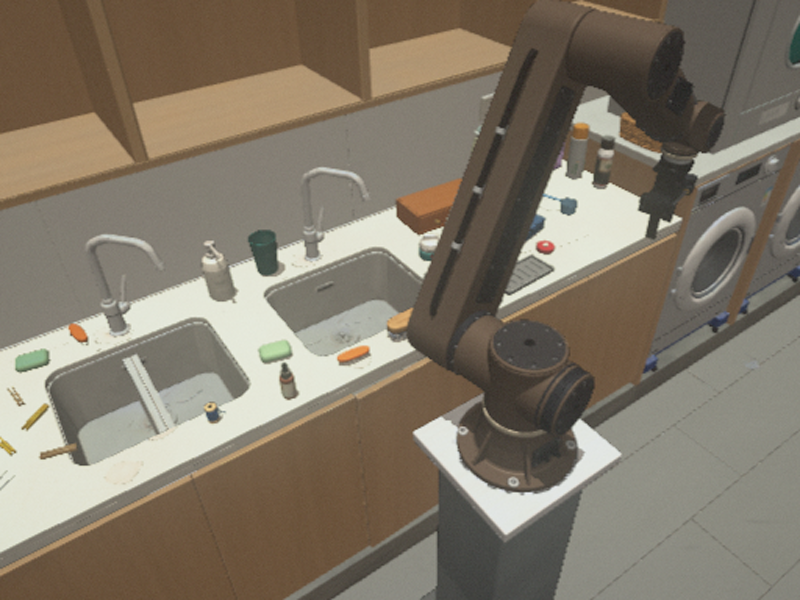

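The top view (800x600) shows the scrub brush at (410,327), nail brush (339,349), soap (271,315), dropper (267,371) and spool (197,375). It also shows the slim dish (473,264), broad (489,314), long (548,290, partly under the arm), round (540,250) and tape (600,259). The scene view agrees.

```bash
cat > h.py <<'E'
import numpy as np,cv2
from scipy.spatial.transform import Rotation as R
from cell import *
def rot(a): return R.from_euler('xyz',a).as_matrix()
def rays(uv,i,shape=(384,512)):
    f=shape[0]/2/np.tan(np.radians(i['vertical_fov'])/2)
    uv=np.atleast_2d(uv).astype(float)
    d=np.c_[(uv[:,0]-i['cx'])/f,(uv[:,1]-i['cy'])/f,np.ones(len(uv))]
    return d@rot(i['attitude']).T
def onplane(uv,i,z):
    r=rays(uv,i);o=i['origin'];return o+r*((z-o[2])/r[:,2])[:,None]
def bydepth(uv,i,d):
    uv=np.atleast_2d(uv);r=rays(uv,i)
    return i['origin']+r*d[uv[:,1],uv[:,0]][:,None]
def rect(pts):
    (c,(w,h),a)=cv2.minAreaRect(pts[:,:2].astype(np.float32))
    if w>h: a+=90; w,h=h,w   # a: direction of short side; long = a+90
    return np.round(c,1),round(w,1),round(h,1),round(((a+90)%180),1)
def goto(x,y,yawline=None,z=None):
    """shift in tool axes, turn so the finger closing line (tool y) is along yawline (deg, world)"""
    s=state();M=rot(s['tcp_rot']);p=s['eef_pos']
    d=M.T@(np.array([x,y,p[2] if z is None else z])-p)
    t=None
    if yawline is not None:
        cur=np.degrees(np.arctan2(M[1,1],M[0,1]))
        w=(yawline-cur+90)%180-90   # world turn; tool z down -> negative
        t=-np.radians(w)
    print('now',p.round(1),'q6',s['joints'][5].round(2),'d tool',d.round(1),'turn',t)
E
python3 - <<'E'
from h import *
i=camera_info('top');a=np.load('pics/top0.npz');p,d=a['p'],a['d']
hsv=cv2.cvtColor(p,cv2.COLOR_RGB2HSV);k=.64
def seg(name,c,lo,hi,z,r=30):
    m=cv2.inRange(hsv,np.array(lo),np.array(hi))
    b=np.zeros_like(m);u,v=int(c[0]*k),int(c[1]*k);b[v-r:v+r,u-r:u+r]=1
    m*=b;n,l,st,_=cv2.connectedComponentsWithStats(m)
    j=1+np.argmax(st[1:,4]);vv,uu=np.where(l==j)
    uv=np.c_[uu,vv];P=bydepth(uv,i,d)
    print(name,st[j,4],'depth z',np.percentile(P[:,2],[5,50,95]).round(),'rect',*rect(onplane(uv,i,z)),hsv[v,u])
seg('scrub',(410,327),(5,90,60),(25,255,255),35)
seg('nail',(339,349),(3,120,60),(25,255,255),15,22)
seg('soap',(271,315),(30,60,60),(80,255,255),15,20)
seg('drop',(267,371),(0,0,0),(180,255,110),60,14)
seg('spool',(197,375),(0,60,0),(180,255,255),30,12)
seg('tape',(600,259),(165,100,60),(180,255,255),15,14)
for n,c in dict(slim=(473,264),broad=(489,314),long=(548,290),round=(540,250)).items(): seg(n,c,(0,0,60),(180,70,178),12,34 if n=='long' else 20)
crop=p[140:250,120:420,::-1]
cv2.imwrite('pics/crop0.png',cv2.resize(crop,None,fx=2.6,fy=2.6,interpolation=cv2.INTER_CUBIC))
w=camera_info('wrist');print(w)
E
```

```text
scrub 449 depth z [41. 45. 51.] rect [421.8 -35.6] 51.0 143.5 90.7 [ 16 155 196]
nail 115 depth z [18. 23. 28.] rect [411.8 145.4] 23.4 73.4 76.5 [ 17 226 202]
soap 177 depth z [18. 25. 29.] rect [536.3 292.8] 39.9 64.1 76.5 [ 48  76 194]
drop 69 depth z [22. 64. 98.] rect [390.5 317.7] 26.0 37.9 76.5 [11 96 77]
spool 34 depth z [33. 42. 45.] rect [428.3 494.3] 18.9 23.3 76.5 [ 24 109 168]Traceback (most recent call last):
  File "<stdin>", line 16, in <module>
  File "<stdin>", line 8, in seg
    return _wrapfunc(a, 'argmax', axis=axis, out=out, **kwds)
    return bound(*args, **kwds)
ValueError: attempt to get argmax of an empty sequence
```

```bash
python3 - <<'E'
from h import *
a=np.load('pics/top0.npz');p,d=a['p'],a['d'];i=camera_info('top')
hsv=cv2.cvtColor(p,cv2.COLOR_RGB2HSV)
for u,v in [(303,169),(313,201),(345,188),(345,160),(384,166),(250,230),(330,170),(370,150)]: print((u,v),hsv[v,u],bydepth([(u,v)],i,d).round())
cv2.imwrite('pics/crop0.png',cv2.resize(p[135:245,230:420,::-1],None,fx=4,fy=4,interpolation=cv2.INTER_CUBIC))
print(camera_info('wrist'))
E
```

```text
(303, 169) [ 23  29 143] [[ 546. -236.    8.]]
(313, 201) [ 23  23 131] [[ 411. -242.    1.]]
(345, 188) [ 23  29 142] [[ 432. -380.    2.]]
(345, 160) [ 25  27 114] [[ 543. -411.    5.]]
(384, 166) [  4  76 188] [[ 480. -551.   20.]]
(250, 230) [ 32  20 182] [[357.  26.  -1.]]
(330, 170) [ 48   6 202] [[ 519. -343.   -3.]]
(370, 150) [ 75   8 132] [[ 561. -523.    2.]]
{'vertical_fov': 65.04867856694061, 'cx': 257.55997275259165, 'cy': 191.58007540380592, 'origin': array([ 239.13436209, -581.90875072,  384.3600073 ]), 'attitude': array([ 2.88534498e+00,  8.36499314e-04, -1.29412853e+00])}
```

```bash
python3 - <<'E'
from h import *
p,d=read_camera('wrist')
cv2.imwrite('pics/w0.png',p[:,:,::-1])
E
```

```text
(no output)
```

View pics/crop0.png

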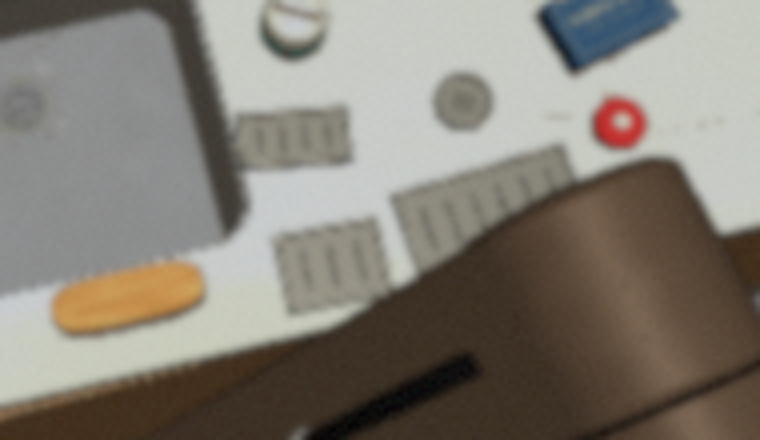

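View pics/w0.png

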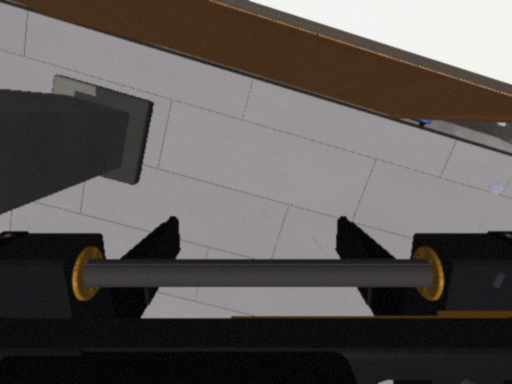

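The crop (4x) shows the slim, round and broad dishes and most of the long dish; the arm hides the long dish's front right corner. The wrist camera looks ahead of the tool, over the floor, so I'll swing to yaw 90° right of the dishes, looking along +y.

Careful with the scale: shifts go in shares of 400 mm and turns go in shares of 90 degrees. That gives: 127 mm / 400 = 0.3175, -120 mm / 400 = -0.3, -0.6 rad / 1.5708 = -0.382.

```bash
echo '[[[0.0625,0.0125,-0.0625,-0.0764,1],[0.125,0.025,-0.125,-0.1528,1],[0.19,0.0375,-0.1875,-0.2292,1],[0.255,0.05,-0.25,-0.3056,1],[0.3175,0.065,-0.3,-0.382,1]]]' > mv.in && python3 -m handwheel mv.in
echo '[[[0.045,0.0475,0,-0.0764,1],[0.09,0.095,0,-0.1528,1],[0.135,0.1425,0,-0.2292,1],[0.18,0.19,0,-0.3056,1],[0.2275,0.235,0,-0.382,1]]]' > mv.in && python3 -m handwheel mv.in
echo '[[[0,0,0,-0.0573,1],[0,0,0,-0.0573,1],[0,0,0,-0.0573,1]]]' > mv.in && python3 -m handwheel mv.in
python3 - <<'E'
from h import *
i=camera_info('wrist');p,d=read_camera('wrist');np.savez('pics/w1.npz',p=p,d=d,i=i)
print(state()['eef_pos'],state()['tcp_rot'])
cv2.imwrite('pics/w1.png',p[:,:,::-1])
p,d=read_camera('top');np.savez('pics/top1.npz',p=p,d=d)
E
```

```text
t: 0.57
eef_pos: [301.4, -591.2, 303.0]
tcp_rot: [3.141, 0.001, 0.883]
ft_force: [-0.5, 0.5, -0.2]
opening: 1.003
grip_force: 0.0
t: 0.98
eef_pos: [431.8, -581.5, 300.6]
tcp_rot: [-3.141, -0.0, 1.483]
ft_force: [1.2, -1.3, 0.3]
opening: 1.0
grip_force: 0.0
t: 1.23
eef_pos: [430.5, -581.6, 300.5]
tcp_rot: [-3.141, -0.001, 1.564]
ft_force: [0.3, -0.3, -0.5]
opening: 1.004
grip_force: 0.0
[ 430.05319596 -581.77072294  300.80964749] [-3.14127278e+00 -1.58918758e-04  1.56315596e+00]
```

View pics/w1.png

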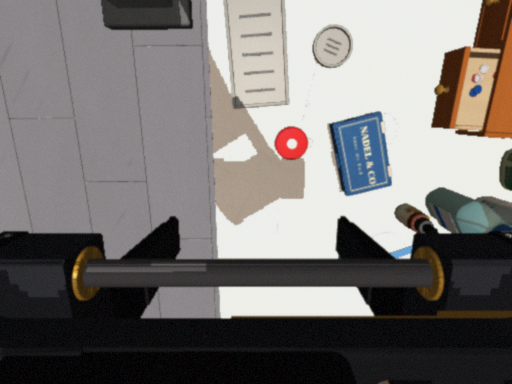

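The wrist view shows the tape measure at (291,143), the round dish at (332,46) and the near part of the long dish, with its lower corners at (237,108) and (288,104). I'll move +y 190 mm to see all four dishes.

Scaled: 190 mm / 400 = 0.475, 152 mm / 400 = 0.38.

```bash
echo '[[[0.095,0,0,0,1],[0.19,0,0,0,1],[0.285,0,0,0,1],[0.38,0,0,0,1],[0.475,0,0,0,1]]]' > mv.in && python3 -m handwheel mv.in
echo '[[[0,0,0,0,1],[0,0,0,0,1],[0,0,0,0,1]]]' > mv.in && python3 -m handwheel mv.in >/dev/null
cat >> h.py <<'E'
def comp(m):
    """components -> list of (area, uv)"""
    n,l,st,c=cv2.connectedComponentsWithStats(m)
    return [(st[j,4],c[j],np.argwhere(l==j)[:,::-1]) for j in range(1,n)]
E
python3 - <<'E'
from h import *
i=camera_info('wrist');p,d=read_camera('wrist');np.savez('pics/w2.npz',p=p,d=d,i=i)
print(state()['eef_pos'],state()['tcp_rot'])
cv2.imwrite('pics/w2.png',p[:,:,::-1])
p,d=read_camera('top');np.savez('pics/top2.npz',p=p,d=d)
E
```

```text
t: 1.75
eef_pos: [430.2, -390.3, 301.2]
tcp_rot: [3.141, 0.0, 1.563]
ft_force: [-0.2, 0.7, -0.0]
opening: 0.999
grip_force: 0.0
[ 430.98818397 -392.75217814  301.07484394] [3.14135805e+00 6.14026660e-04 1.56481064e+00]
```

View pics/w2.png

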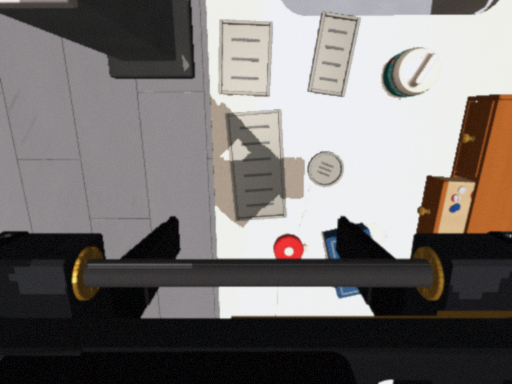

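All four dishes are in view: broad (245,58), slim (334,54), long (256,165) and round (325,169); the tape is at (289,249). I'll measure the corners, check the sizes and cross-check against the top camera.

```bash
python3 - <<'E'
from h import *
a=np.load('pics/w2.npz',allow_pickle=True);p,d,i=a['p'],a['d'],a['i'].item()
g=cv2.cvtColor(p,cv2.COLOR_RGB2GRAY)
C=dict(broad=[(221,20),(271,23),(268,96),(220,95)],slim=[(322,12),(357,16),(345,95),(309,91)],long=[(227,112),(281,110),(285,217),(236,220)])
for n,c in C.items():
    c0=np.array(c,np.float32)
    c1=cv2.cornerSubPix(g,c0.reshape(-1,1,2).copy(),(4,4),(-1,-1),(3,30,.01)).reshape(-1,2)
    for q in (c0,c1):
        P=onplane(q,i,10)[:,:2]
        L=[np.linalg.norm(P[k]-P[(k+1)%4]).round(1) for k in range(4)]
        v=(P[0]+P[1]-P[2]-P[3]);print(n,P.mean(0).round(1),L,'long dir',np.degrees(np.arctan2(v[1],v[0])).round(1))
    print('z',np.percentile(bydepth(c0.astype(int).mean(0,keepdims=True).astype(int),i,d)[:,2],50))
print(np.array([onplane((325,169),i,12)[0],onplane((325,169-18),i,12)[0],onplane((325+18,169),i,12)[0]]).round(1))
print('tape',onplane((289,249),i,15).round())
# plane check
print(bydepth([(300,130),(215,190),(390,140),(290,40),(240,240)],i,d)[:,2].round(1))
# top camera
i=camera_info('top');a=np.load('pics/top2.npz');p,d=a['p'],a['d'];hsv=cv2.cvtColor(p,cv2.COLOR_RGB2HSV)
m=cv2.inRange(hsv,np.array((15,16,60)),np.array((40,60,172)))
for ar,c,uv in comp(m):
    P=onplane(uv,i,10)
    if 90<ar<900 and 350<P[:,0].mean()<620 and -520<P[:,1].mean()<-150: print('top',ar,c.round(),*rect(P))
cv2.imwrite('pics/top2.png',cv2.resize(p[130:240,130:400,::-1],None,fx=2.9,fy=2.9,interpolation=cv2.INTER_CUBIC))
E
```

```text
broad [ 412.8 -243.3] [np.float64(74.1), np.float64(103.4), np.float64(75.3), np.float64(105.9)] long dir 87.4
broad [ 412.6 -242.1] [np.float64(76.8), np.float64(105.5), np.float64(77.9), np.float64(105.1)] long dir 87.8
z 6.592136488987705
slim [ 546.7 -237.3] [np.float64(52.2), np.float64(111.5), np.float64(57.1), np.float64(111.3)] long dir 83.5
slim [ 545.  -239.4] [np.float64(56.6), np.float64(113.3), np.float64(57.7), np.float64(106.9)] long dir 81.3
z 4.766524267581985
long [ 430.7 -409.7] [np.float64(85.9), np.float64(180.0), np.float64(85.5), np.float64(182.5)] long dir 93.1
long [ 429.8 -409.7] [np.float64(84.4), np.float64(181.4), np.float64(89.2), np.float64(185.2)] long dir 93.0
z 4.692336046912828
[[ 543.  -413.    12. ]
 [ 541.5 -383.1   12. ]
 [ 572.9 -413.1   12. ]]
tape [[ 486. -556.   15.]]
[-1.8  1.6 -0.8  0.2  0.8]
top 166 [346. 160.] [ 536.6 -418.9] 55.3 71.7 53.3
top 379 [313. 199.] [ 426.4 -246.1] 87.5 103.5 34.2
```

The dishes match their known sizes: broad (412.7,-242.7) with its long axis at 87.7°, slim (546,-238) at 82.5°, long (430.3,-409.7) at 93°, round (543,-413). Next I'll look at the objects.

Scaled: 200 mm / 400 = 0.5, 160 mm / 400 = 0.4.

```bash
echo '[[[0.1,0,0,0,1],[0.2,0,0,0,1],[0.3,0,0,0,1],[0.4,0,0,0,1],[0.5,0,0,0,1]]]' > mv.in && python3 -m handwheel mv.in
echo '[[[0.1,0,0,0,1],[0.2,0,0,0,1],[0.3,0,0,0,1],[0.4,0,0,0,1],[0.5,0,0,0,1]]]' > mv.in && python3 -m handwheel mv.in
echo '[[[0.1,0,0,0,1],[0.175,0,0,0,1],[0.175,0,0,0,1],[0.175,0,0,0,1],[0.175,0,0,0,1]]]' > mv.in && python3 -m handwheel mv.in
cat > look.py <<'E'
import sys
from h import *
i=camera_info('wrist');p,d=read_camera('wrist');tag=sys.argv[1];np.savez(f'pics/{tag}.npz',p=p,d=d,i=i)
if len(sys.argv)>2: cv2.imwrite(f'pics/{tag}.png',p[:,:,::-1])
s=state();print(s['eef_pos'].round(1),s['tcp_rot'].round(4))
hsv=cv2.cvtColor(p,cv2.COLOR_RGB2HSV)
for n,lo,hi,z in [('orange',(3,130,90),(25,255,255),12),('green',(35,50,90),(80,255,255),13),('scrub',(8,90,90),(25,255,255),38)]:
    for ar,c,uv in comp(cv2.inRange(hsv,np.array(lo),np.array(hi))):
        if ar>600:
            P=bydepth(uv,i,d);print(n,ar,c.round(),'z',np.percentile(P[:,2],[5,50,95]).round(),'rect',*rect(onplane(uv,i,z)))
E
python3 look.py w3 1
```

```text
t: 2.52
eef_pos: [431.8, -191.1, 300.6]
tcp_rot: [-3.141, -0.0, 1.564]
ft_force: [1.4, 0.0, -0.5]
opening: 0.997
grip_force: 0.0
t: 2.93
eef_pos: [433.1, 9.3, 300.9]
tcp_rot: [3.142, 0.0, 1.564]
ft_force: [0.3, -1.4, -0.4]
opening: 1.0
grip_force: 0.0
t: 3.35
eef_pos: [433.6, 77.5, 300.6]
tcp_rot: [-3.141, 0.0, 1.566]
ft_force: [0.5, 0.1, 0.3]
opening: 1.0
grip_force: 0.0
[433.6  77.2 300.7] [-3.1412e+00  4.0000e-04  1.5652e+00]
orange 838 [245. 114.] z [21. 23. 24.] rect [413.3 145.4] 28.2 83.7 83.6
orange 2042 [251. 223.] z [45. 46. 48.] rect [422.3 -36.9] 50.4 135.2 88.7
green 1279 [326.  18.] z [19. 25. 27.] rect [534.4 283.3] 50.3 56.4 76.5
scrub 868 [245. 114.] z [21. 23. 24.] rect [414.8 145.6] 27.0 78.8 88.7
scrub 2116 [251. 223.] z [45. 46. 48.] rect [422.1 -27. ] 49.4 127.8 90.1
```

View pics/w3.png

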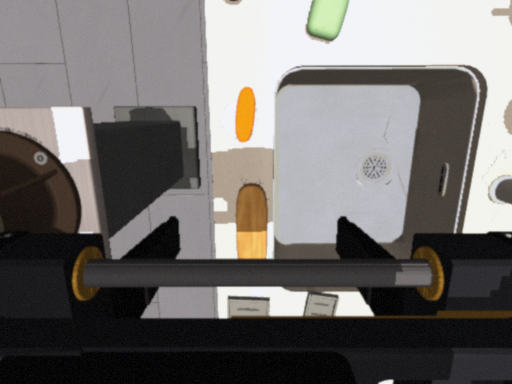

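The wrist view shows the nail brush at (245,114), the scrub brush at (251,223) partly behind the gripper bar, and the soap at (326,18). The wrist and top cameras agree within 2 mm. I'll hover over the scrub brush.

Scaled: -113 mm / 400 = -0.2825, 100 mm / 400 = 0.25.

```bash
echo '[[[-0.095,-0.01,0.0375,0,1],[-0.19,-0.02,0.075,0,1],[-0.2825,-0.0288,0.125,0,1],[-0.2825,-0.0288,0.1875,0,1],[-0.2825,-0.0288,0.25,0,1]]]' > mv.in && python3 -m handwheel mv.in
echo '[[[0,0,0,0,1],[0,0,0,0,1]]]' > mv.in && python3 -m handwheel mv.in>/dev/null
python3 look.py w4 1
```

```text
t: 3.82
eef_pos: [421.1, -38.1, 200.2]
tcp_rot: [3.14, 0.001, 1.56]
ft_force: [0.2, -0.5, -0.9]
opening: 1.0
grip_force: 0.0
[421.6 -35.5 201.7] [3.1414e+00 1.0000e-04 1.5654e+00]
orange 1191 [250.  24.] z [21. 22. 24.] rect [413.1 133. ] 29.2 56.8 88.7
orange 4322 [259. 170.] z [45. 46. 48.] rect [422.6 -42.2] 52.9 159.0 90.2
scrub 1216 [250.  24.] z [21. 22. 24.] rect [413.  126.9] 27.4 54.3 85.0
scrub 4473 [259. 170.] z [45. 46. 48.] rect [422.8 -37.3] 50.8 150.9 88.9
```

View pics/w4.png

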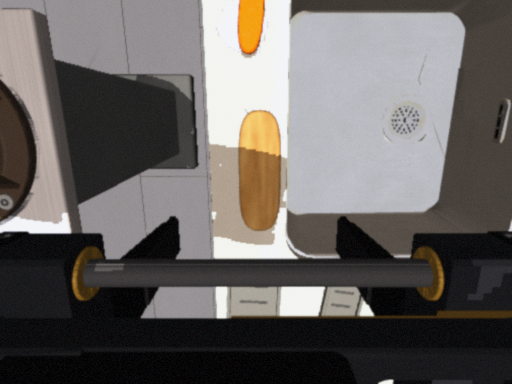

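The full brush is visible from (259,110) to (259,230). Its centre is (422.7,-37.5) at 89.5°, 151 mm long. I'll descend and grip.

Scaled: 160 mm / 400 = 0.4, 140 mm / 400 = 0.35.

```bash
echo '[[[-0.005,0.0025,0.095,0,1],[-0.005,0.0025,0.19,0,1],[-0.005,0.0025,0.28,0,1],[-0.005,0.0025,0.35,0,1],[-0.005,0.0025,0.4,0,1]]]' > mv.in && python3 -m handwheel mv.in
echo '[[[0,0,0.03,0,1],[0,0,0.055,0,1],[0,0,0.055,0,0],[0,0,0.055,0,0],[0,0,0.055,0,0]]]' > mv.in && python3 -m handwheel mv.in
echo '[[[0,0,0,0,0],[0,0,0,0,0],[0,0,0,0,0],[0,0,0,0,0],[0,0,0,0,0]]]' > mv.in && python3 -m handwheel mv.in
```

```text
t: 4.45
eef_pos: [422.9, -36.7, 40.1]
tcp_rot: [3.141, 0.0, 1.567]
ft_force: [0.1, -0.0, 0.1]
opening: 1.002
grip_force: 0.0
t: 4.87
eef_pos: [423.3, -36.8, 20.0]
tcp_rot: [3.14, 0.001, 1.567]
ft_force: [-0.4, 0.3, 0.6]
opening: 0.845
grip_force: 0.0
t: 5.28
eef_pos: [422.3, -36.7, 19.1]
tcp_rot: [3.141, 0.0, 1.567]
ft_force: [-0.2, 0.3, -0.9]
opening: 0.495
grip_force: 0.0
```

```bash
echo '[[[0,0,0,0,0],[0,0,0,0,0],[0,0,0,0,0],[0,0,0,0,0],[0,0,0,0,0]]]' > mv.in && python3 -m handwheel mv.in; python3 look.py w5 1
```

```text
t: 5.7
eef_pos: [422.2, -36.7, 18.9]
tcp_rot: [-3.142, 0.0, 1.567]
ft_force: [0.6, 0.1, -0.3]
opening: 0.143
grip_force: 0.0
[422.2 -36.7  18.9] [-3.1415e+00  1.0000e-04  1.5668e+00]
orange 9592 [258. 175.] z [45. 46. 47.] rect [422.9 -17.6] 58.6 112.3 89.8
orange 993 [257. 302.] z [46. 46. 48.] rect [ 421.8 -112.2] 26.5 31.6 179.8
scrub 9733 [258. 175.] z [45. 46. 47.] rect [422.8 -11. ] 52.2 99.1 89.7
scrub 993 [257. 302.] z [46. 46. 48.] rect [421.9 -94.1] 23.3 27.7 179.8
```

View pics/w5.png

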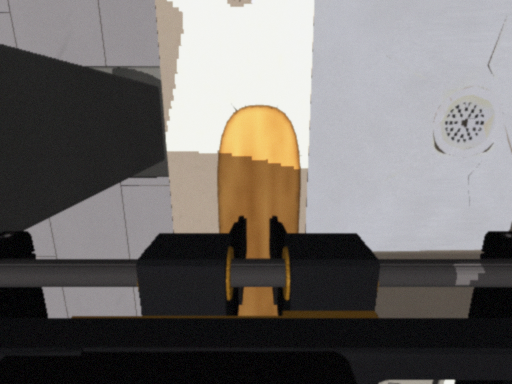

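```bash
python3 - <<'E'
from h import *
a=np.load('pics/w5.npz',allow_pickle=True);p,d,i=a['p'],a['d'],a['i'].item()
for uv in [(238,222),(238,235),(241,250),(276,222),(235,300),(258,210),(258,250),(258,300)]: print(uv,p[uv[1],uv[0]],bydepth([uv],i,d).round(1))
print(i['origin'],state()['opening'])
p,d=read_camera('scene');cv2.imwrite('pics/s5.png',cv2.resize(p[150:280,170:330,::-1],None,fx=4.5,fy=4.5,interpolation=cv2.INTER_CUBIC))
E
```

```text
(238, 222) [18 11 11] [[411.3 -25.2  63.5]]
(238, 235) [11 12 11] [[412.4 -25.2  82.1]]
(241, 250) [13 13 11] [[414.7 -26.5  96.4]]
(276, 222) [0 3 0] [[432.5 -24.8  64.7]]
(235, 300) [4 4 3] [[413.9 -33.  124.9]]
(258, 210) [154 106  54] [[422.5 -23.9  45.9]]
(258, 250) [137  91  40] [[422.4 -50.6  46.4]]
(258, 300) [150 103  53] [[422.3 -87.6  45.5]]
[422.56124204  34.17160066 222.80304123] 0.10381502846848348
```

View pics/s5.png

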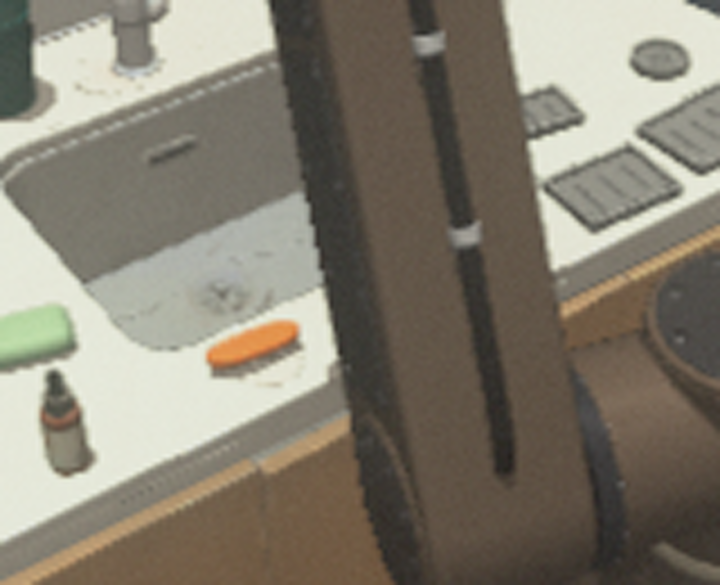

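The fingers are passing visually through the wood. Nothing has touched and the brush hasn't moved. I'll let them finish closing before deciding.

```bash
echo '[[[0,0,0,0,0],[0,0,0,0,0],[0,0,0,0,0],[0,0,0,0,0],[0,0,0,0,0]]]' > mv.in && python3 -m handwheel mv.in; python3 look.py w6 1; python3 - <<'E'
from h import *
s=state();print(s['ft_force'],s['moment'],s['tau'].round(2))
E
```

```text
t: 6.22
eef_pos: [422.2, -36.7, 18.9]
tcp_rot: [3.142, 0.0, 1.567]
ft_force: [-0.5, -0.5, 0.3]
opening: 0.002
grip_force: 0.0
[422.3 -36.7  18.9] [3.1415e+00 1.0000e-04 1.5668e+00]
orange 9015 [258. 171.] z [45. 46. 47.] rect [422.9  -6.9] 58.7 90.9 89.8
scrub 9170 [258. 171.] z [45. 46. 47.] rect [422.9  -1.6] 52.3 80.3 89.8
[0.32344141 0.50045702 0.45867841] [-0.02801761 -0.12498849  0.00441573] [ 0.000e+00 -4.610e+01 -1.047e+01  3.000e-02  5.000e-02 -0.000e+00]
```

View pics/w6.png

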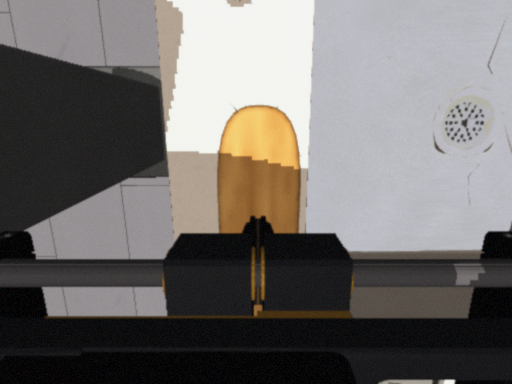

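The fingers shut fully with no contact, so whatever is solid in the brush doesn't reach the pads at this height. I'll open, go down to about 10 mm, which still clears the dish rim, and try again.

Scaled: 9 mm / 400 = 0.0225, 5 mm / 400 = 0.0125.

```bash
for k in 1 2 3 4; do echo '[[[0,0,0,0,1],[0,0,0,0,1],[0,0,0,0,1],[0,0,0,0,1],[0,0,0,0,1]]]' > mv.in && python3 -m handwheel mv.in | grep -E 'force|opening'; done
echo '[[[0,0,0.0125,0,1],[0,0,0.0225,0,1],[0,0,0.0225,0,0],[0,0,0.0225,0,0],[0,0,0.0225,0,0]]]' > mv.in && python3 -m handwheel mv.in
echo '[[[0,0,0,0,0],[0,0,0,0,0],[0,0,0,0,0],[0,0,0,0,0],[0,0,0,0,0]]]' > mv.in && python3 -m handwheel mv.in
```

```text
ft_force: [0.3, -0.1, -0.7]
opening: 0.298
grip_force: 0.0
ft_force: [-0.3, 0.2, -0.1]
opening: 0.653
grip_force: 0.0
ft_force: [0.0, 0.2, -0.6]
opening: 0.977
grip_force: 0.0
ft_force: [-0.4, -1.0, -0.4]
opening: 1.001
grip_force: 0.0
t: 8.35
eef_pos: [422.2, -36.7, 9.8]
tcp_rot: [-3.141, -0.0, 1.567]
ft_force: [0.1, -0.1, 0.2]
opening: 0.845
grip_force: 0.0
t: 8.77
eef_pos: [422.3, -36.7, 10.0]
tcp_rot: [3.141, 0.0, 1.567]
ft_force: [-1.0, 0.4, -0.7]
opening: 0.491
grip_force: 2.7
```

```bash
echo '[[[0,0,0,0,0],[0,0,0,0,0],[0,0,0,0,0],[0,0,0,0,0],[0,0,0,0,0]]]' > mv.in && python3 -m handwheel mv.in;python3 look.py w7
```

```text
t: 9.18
eef_pos: [423.7, -36.6, 11.2]
tcp_rot: [3.138, 0.001, 1.568]
ft_force: [-0.9, 6.4, 22.3]
opening: 0.454
grip_force: 30.4
[423.7 -36.6  11.2] [3.1375e+00 9.0000e-04 1.5678e+00]
orange 11568 [261. 185.] z [46. 48. 50.] rect [426.4 -15.9] 59.6 108.7 88.8
orange 2109 [260. 301.] z [46. 48. 50.] rect [ 425.  -106.8] 25.6 57.3 179.7
scrub 11700 [260. 184.] z [46. 48. 50.] rect [425.9  -9.3] 52.7 94.4 89.7
scrub 2161 [259. 301.] z [46. 48. 50.] rect [418.6 -88.7] 22.3 63.3 179.7
```

```bash
echo '[[[0,0,-0.0075,0,0],[0,0,-0.015,0,0],[0,0,-0.025,0,0],[0,0,-0.0375,0,0],[0,0,-0.0375,0,0]]]' > mv.in && python3 -m handwheel mv.in;echo '[[[0,0,-0.0375,0,0],[0,0,-0.075,0,0],[0,0,-0.1125,0,0],[0,0,-0.1125,0,0],[0,0,-0.1125,0,0]]]' > mv.in && python3 -m handwheel mv.in;python3 look.py w8 1
```

```text
t: 9.65
eef_pos: [422.7, -36.8, 25.6]
tcp_rot: [3.14, 0.0, 1.567]
ft_force: [-0.5, -0.1, 0.3]
opening: 0.053
grip_force: 0.0
t: 10.07
eef_pos: [422.6, -36.7, 70.2]
tcp_rot: [3.14, 0.0, 1.567]
ft_force: [0.9, -0.7, -0.2]
opening: 0.008
grip_force: 0.0
[422.2 -36.7  69.6] [3.1412e+00 2.0000e-04 1.5668e+00]
orange 6976 [260. 170.] z [45. 46. 47.] rect [424.5 -17.5] 56.4 112.3 89.6
scrub 7141 [260. 170.] z [45. 46. 47.] rect [424.3 -12.4] 52.0 101.4 89.3
```

View pics/w8.png

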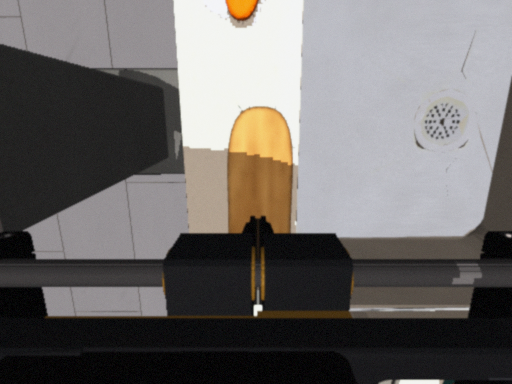

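The brush slipped out. In w5 the visible fingertip depth ended at z≈60 while the reported TCP was 19, so the real finger ends may be well above the reported TCP. I'll measure that here, with the fingers clear of the brush.

```bash
python3 - <<'E'
from h import *
for t in ('w8','w4','w3'):
    a=np.load(f'pics/{t}.npz',allow_pickle=True);p,d,i=a['p'],a['d'],a['i'].item()
    print(t,i['origin'].round(1))
    for u in ((250,258) if t=='w8' else (150,165,172,176,340,345,352)):
        print(u,[(v,*bydepth([(u,v)],i,d)[0].round(0)) for v in range(206,240,3)])
E
```

```text
w8 [422.6  34.2 274.1]
250 [(206, np.float64(417.0), np.float64(-37.0), np.float64(47.0)), (209, np.float64(417.0), np.float64(-40.0), np.float64(47.0)), (212, np.float64(417.0), np.float64(-42.0), np.float64(47.0)), (215, np.float64(417.0), np.float64(-45.0), np.float64(45.0)), (218, np.float64(418.0), np.float64(-25.0), np.float64(109.0)), (221, np.float64(418.0), np.float64(-25.0), np.float64(114.0)), (224, np.float64(418.0), np.float64(-25.0), np.float64(119.0)), (227, np.float64(419.0), np.float64(-25.0), np.float64(123.0)), (230, np.float64(419.0), np.float64(-25.0), np.float64(128.0)), (233, np.float64(420.0), np.float64(-2.0), np.float64(186.0)), (236, np.float64(420.0), np.float64(-2.0), np.float64(190.0)), (239, np.float64(420.0), np.float64(-2.0), np.float64(191.0))]
258 [(206, np.float64(423.0), np.float64(-38.0), np.float64(45.0)), (209, np.float64(423.0), np.float64(-40.0), np.float64(46.0)), (212, np.float64(423.0), np.float64(-43.0), np.float64(45.0)), (215, np.float64(423.0), np.float64(-45.0), np.float64(46.0)), (218, np.float64(423.0), np.float64(-26.0), np.float64
[... 10694 characters left out ...]
, np.float64(665.0), np.float64(-82.0), np.float64(-202.0)), (212, np.float64(665.0), np.float64(-90.0), np.float64(-200.0)), (215, np.float64(666.0), np.float64(-98.0), np.float64(-201.0)), (218, np.float64(666.0), np.float64(-105.0), np.float64(-200.0)), (221, np.float64(666.0), np.float64(-112.0), np.float64(-198.0)), (224, np.float64(486.0), np.float64(89.0), np.float64(349.0)), (227, np.float64(484.0), np.float64(89.0), np.float64(353.0)), (230, np.float64(483.0), np.float64(89.0), np.float64(357.0)), (233, np.float64(483.0), np.float64(88.0), np.float64(359.0)), (236, np.float64(482.0), np.float64(87.0), np.float64(361.0)), (239, np.float64(481.0), np.float64(87.0), np.float64(364.0))]
```

The real fingertips sit 35 mm above the reported TCP in all three views (105 vs 70, 236 vs 201, 335 vs 301), and laterally they agree. So reported z = desired tip height − 35. I'll open, descend to a true tip height of 19 (reported −16) and grip in small steps, watching the force.

Scaled: 70 mm / 400 = 0.175, 65 mm / 400 = 0.1625.

```bash
for k in 1 2 3 4; do echo '[[[0,0,0,0,1],[0,0,0,0,1],[0,0,0,0,1],[0,0,0,0,1],[0,0,0,0,1]]]' > mv.in && python3 -m handwheel mv.in | grep -E 'opening'; done
echo '[[[0,0.005,0.05,0,1],[0,0.005,0.1,0,1],[0,0.005,0.1375,0,1],[0,0.005,0.1625,0,1],[0,0.005,0.175,0,1]]]' > mv.in && python3 -m handwheel mv.in
echo '[[[0,0,0.02,0,1],[0,0,0.0375,0,1],[0,0,0.0375,0,1]]]' > mv.in && python3 -m handwheel mv.in
```

```text
opening: 0.298
opening: 0.651
opening: 0.98
opening: 0.997
t: 12.2
eef_pos: [423.8, -36.6, -1.2]
tcp_rot: [-3.14, -0.0, 1.567]
ft_force: [-0.3, -0.3, 0.5]
opening: 0.999
grip_force: 0.0
t: 12.45
eef_pos: [424.0, -36.6, -15.9]
tcp_rot: [-3.141, -0.0, 1.567]
ft_force: [-0.1, 0.1, -0.0]
opening: 0.998
grip_force: 0.0
```

Scaled: -60 mm / 400 = -0.15, -40 mm / 400 = -0.1.

```bash
echo '[[[0,0,0,0,0],[0,0,0,0,0],[0,0,0,0,0],[0,0,0,0,0],[0,0,0,0,0]]]' > mv.in && python3 -m handwheel mv.in|grep -E 'open|forc'
echo '[[[0,0,0,0,0],[0,0,0,0,0],[0,0,0,0,0],[0,0,0,0,0],[0,0,0,0,0]]]' > mv.in && python3 -m handwheel mv.in|grep -E 'open|forc'
echo '[[[0,0,0,0,0],[0,0,0,0,0],[0,0,-0.025,0,0],[0,0,-0.0625,0,0],[0,0,-0.1,0,0]]]' > mv.in && python3 -m handwheel mv.in
echo '[[[0,0,-0.05,0,0],[0,0,-0.1,0,0],[0,0,-0.15,0,0],[0,0,-0.15,0,0]]]' > mv.in && python3 -m handwheel mv.in; python3 look.py w9
```

```text
ft_force: [-0.1, -0.6, -0.5]
opening: 0.706
grip_force: 0.0
ft_force: [-1.1, 0.0, 3.3]
opening: 0.572
grip_force: 29.7
t: 13.7
eef_pos: [423.8, -36.6, 25.0]
tcp_rot: [-3.14, -0.0, 1.567]
ft_force: [-0.3, 0.1, -1.3]
opening: 0.573
grip_force: 29.5
t: 14.03
eef_pos: [425.5, -36.9, 87.5]
tcp_rot: [3.137, 0.001, 1.567]
ft_force: [0.2, 0.6, -2.0]
opening: 0.572
grip_force: 29.5
[425.  -36.8  86. ] [3.1384e+00 9.0000e-04 1.5668e+00]
orange 662 [239.  11.] z [19. 22. 24.] rect [411.1 114.2] 18.5 26.3 179.8
orange 14068 [258. 186.] z [148. 149. 150.] rect [425.8 -33.6] 96.4 151.5 89.6
orange 2628 [257. 301.] z [148. 149. 150.] rect [ 425.1 -160.2] 35.2 95.5 179.6
scrub 686 [239.  11.] z [17. 22. 24.] rect [412.4 106.4] 17.5 23.9 179.8
scrub 14212 [258. 185.] z [148. 149. 150.] rect [425.7 -27.2] 88.0 137.4 89.6
scrub 2653 [257. 301.] z [148. 149. 150.] rect [ 425.2 -142.1] 32.0 87.4 179.6
```

It's held and lifted, and the top at z=149 fits the offset. I'll carry it to the long dish.

Scaled: -172 mm / 400 = -0.43, -134 mm / 400 = -0.335, -0.056 rad / 1.5708 = -0.0357.

```bash
echo '[[[-0.05,0,0,0,0],[-0.145,0.0025,0,-0.0127,0],[-0.24,0.005,0,-0.0191,0],[-0.335,0.0075,0,-0.0255,0],[-0.43,0.01,0,-0.0357,0]]]' > mv.in && python3 -m handwheel mv.in>/dev/null
echo '[[[-0.1,0,0,0,0],[-0.2,0,0,0,0],[-0.3,0,0,0,0],[-0.4,0,0,0,0],[-0.45,0,0,0,0]]]' > mv.in && python3 -m handwheel mv.in>/dev/null
echo '[[[-0.0375,0,0,0,0],[-0.05,0,0,0,0],[-0.05,0,0,0,0],[-0.05,0,0,0,0]]]' > mv.in && python3 -m handwheel mv.in
python3 look.py w10 1; python3 -c "
from h import *
goto(430.3,-409,3)"
```

```text
t: 15.25
eef_pos: [437.5, -407.4, 83.8]
tcp_rot: [-3.14, -0.002, 1.623]
ft_force: [0.3, 0.1, -1.2]
opening: 0.572
grip_force: 29.5
[ 437.7 -407.1   84.2] [-3.1407e+00 -1.2000e-03  1.6233e+00]
orange 14113 [258. 185.] z [144. 145. 146.] rect [ 437.3 -402.9] 95.5 149.5 92.9
orange 2641 [258. 301.] z [144. 145. 146.] rect [ 450.5 -527.2] 34.6 108.0 3.0
scrub 14266 [258. 185.] z [144. 145. 146.] rect [ 437.1 -396.7] 87.2 135.3 93.0
scrub 2639 [257. 301.] z [144. 145. 146.] rect [ 442.5 -509.6] 31.4 85.7 3.0
now [ 437.7 -407.1   84.2] q6 -0.91 d tool [-1.5 -7.5  0. ] turn 0.00016511180776770145
```

View pics/w10.png

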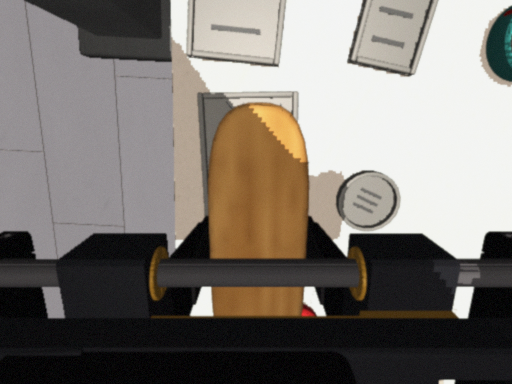

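The brush is held over the long dish, whose far corners are near (198,95) and (298,92). I'll check the alignment against those corners.

```bash
python3 - <<'E'
from h import *
a=np.load('pics/w10.npz',allow_pickle=True);i=a['i'].item();p=a['p']
P=onplane([(198,94),(298,92)],i,11);print(P.round(1),P.mean(0).round(1))
u=np.array([np.cos(np.radians(93)),np.sin(np.radians(93))]);print('centre',P.mean(0)[:2]-91*u)
E_=onplane([(257,102)],i,84+54);print('brush end',E_.round(1),'brush centre',E_[0,:2]-77*u)
E
```

```text
[[ 380.8 -323.4   11. ]
 [ 468.1 -317.2   11. ]] [ 424.4 -320.3   11. ]
centre [ 429.20990676 -411.16112434]
brush end [[ 433.4 -331.8  138. ]] brush centre [ 437.42316677 -408.67941582]
```

Careful with the scale: shifts go in shares of 400 mm and turns go in shares of 90 degrees. That gives: 80 mm / 400 = 0.2, -7.5 mm / 400 = -0.0188.

```bash
echo '[[[-0.005,-0.0188,0.05,0,0],[-0.005,-0.0188,0.1125,0,0],[-0.005,-0.0188,0.155,0,0],[-0.005,-0.0188,0.1875,0,0],[-0.005,-0.0188,0.2,0,0]]]' > mv.in && python3 -m handwheel mv.in
echo '[[[0,0,0.015,0,0],[0,0,0.025,0,0],[0,0,0.035,0,0],[0,0,0.035,0,0]]]' > mv.in && python3 -m handwheel mv.in
python3 -c "
from h import *
goto(430,-409,3)"
```

```text
t: 15.72
eef_pos: [430.2, -409.0, 3.2]
tcp_rot: [-3.14, -0.002, 1.624]
ft_force: [0.0, 0.4, -1.9]
opening: 0.572
grip_force: 29.5
t: 16.05
eef_pos: [430.6, -410.6, -9.2]
tcp_rot: [3.142, 0.0, 1.623]
ft_force: [0.4, -0.7, -0.9]
opening: 0.575
grip_force: 29.5
now [ 430.6 -410.6   -9.2] q6 -0.92 d tool [ 1.7 -0.5 -0. ] turn -0.0001931510007327244
```

Scaled: 1 mm / 400 = 0.0025.

```bash
echo '[[[0,0,0.0025,0,0.8],[0,0,0.0025,0,0.8],[0,0,0.0025,0,0.8],[0,0,0.0025,0,0.8],[0,0,0.0025,0,0.8]]]' > mv.in && python3 -m handwheel mv.in
echo '[[[0,0,-0.075,0,0.8],[0,0,-0.15,0,0.9],[0,0,-0.25,0,1],[0,0,-0.35,0,1],[0,0,-0.45,0,1]]]' > mv.in && python3 -m handwheel mv.in
echo '[[[0.095,0,-0.05,0,1],[0.19,0,-0.1,0,1],[0.25,0,-0.15,0,1],[0.25,0,-0.2,0,1],[0.25,0,-0.2,0,1]]]' > mv.in && python3 -m handwheel mv.in
python3 look.py w11
```

```text
t: 16.47
eef_pos: [430.6, -410.9, -9.8]
tcp_rot: [3.141, 0.0, 1.623]
ft_force: [-0.0, -0.5, -0.4]
opening: 0.793
grip_force: 0.0
t: 16.88
eef_pos: [430.3, -410.5, 172.0]
tcp_rot: [-3.142, -0.0, 1.623]
ft_force: [0.8, -0.3, 0.8]
opening: 0.988
grip_force: 0.0
t: 17.3
eef_pos: [426.4, -310.5, 254.2]
tcp_rot: [3.137, 0.005, 1.625]
ft_force: [-0.2, -0.2, 1.2]
opening: 1.0
grip_force: 0.0
[ 426.  -310.9  252. ] [3.1386 0.0032 1.6238]
orange 2400 [256. 222.] z [50. 51. 53.] rect [ 430.1 -407.1] 53.6 125.8 93.7
scrub 2477 [256. 222.] z [50. 51. 53.] rect [ 430.2 -397.2] 51.8 118.4 92.3
```

The brush lies flat (top at 51 = 46+5) at (430,-409). Next is the nail brush.

Scaled: 200 mm / 400 = 0.5, 160 mm / 400 = 0.4.

```bash
echo '[[[0.1,0.0025,0,0,1],[0.2,0.005,0,0,1],[0.3,0.0075,0,0,1],[0.4,0.01,0,0,1],[0.5,0.0125,0,0,1]]]' > mv.in && python3 -m handwheel mv.in>/dev/null
echo '[[[0.1,0.0025,0,0,1],[0.2,0.005,0,0,1],[0.3,0.0075,0,0,1],[0.4,0.01,0,0,1],[0.5,0.0125,0,0,1]]]' > mv.in && python3 -m handwheel mv.in>/dev/null
echo '[[[0.1,0,0.05,0.0637,1],[0.14,0.0025,0.1,0.0955,1],[0.14,0.0025,0.13,0.0955,1],[0.14,0.0025,0.13,0.0955,1],[0.14,0.0025,0.13,0.0955,1]]]' > mv.in && python3 -m handwheel mv.in
python3 look.py w12 1
```

```text
t: 18.6
eef_pos: [412.4, 144.7, 197.1]
tcp_rot: [-3.139, 0.001, 1.473]
ft_force: [0.3, 0.4, -0.6]
opening: 1.002
grip_force: 0.0
[412.9 144.5 197.8] [-3.1409e+00  4.0000e-04  1.4725e+00]
orange 1244 [259. 168.] z [21. 23. 24.] rect [413.8 143.5] 29.0 83.7 83.9
green 2910 [352.  33.] z [19. 25. 27.] rect [536.8 293.1] 51.2 76.7 75.5
scrub 1286 [259. 168.] z [21. 23. 24.] rect [414.3 148.8] 27.2 79.3 83.9
```

View pics/w12.png

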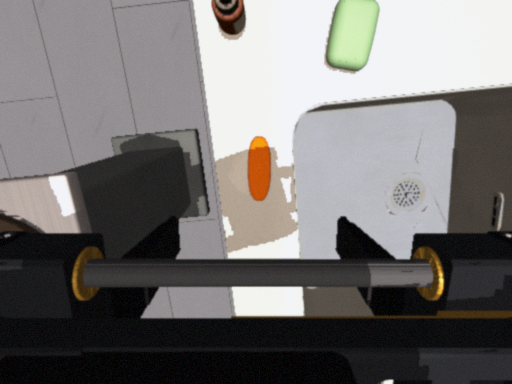

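The nail brush is at (259,168), centre (413.8,144) at 84°. The soap is at (352,33), centre (536.8,293) at 75.5°. I'll grasp the nail brush with the true tip at 10 mm (reported −25).

Scaled: 180 mm / 400 = 0.45, 155 mm / 400 = 0.3875.

```bash
echo '[[[0,0.0025,0.1,0,1],[0,0.0025,0.2,0,1],[0,0.0025,0.3,0,1],[0,0.0025,0.3875,0,0.7],[0,0.0025,0.45,0,0.7]]]' > mv.in && python3 -m handwheel mv.in>/dev/null
echo '[[[0,0,0.05,0,0.7],[0,0,0.0825,0,0.7],[0,0,0.1075,0,0.6],[0,0,0.1075,0,0.6],[0,0,0.1075,0,0.4]]]' > mv.in && python3 -m handwheel mv.in
echo '[[[0,0,0,0,0],[0,0,0,0,0],[0,0,0,0,0],[0,0,0,0,0],[0,0,0,0,0]]]' > mv.in && python3 -m handwheel mv.in|grep -E 'open|forc'
echo '[[[0,0,0,0,0],[0,0,0,0,0],[0,0,0,0,0],[0,0,0,0,0],[0,0,0,0,0]]]' > mv.in && python3 -m handwheel mv.in
```

```text
t: 19.48
eef_pos: [414.3, 144.3, -24.8]
tcp_rot: [3.141, 0.0, 1.472]
ft_force: [0.4, 0.9, 0.1]
opening: 0.586
grip_force: 0.0
ft_force: [-0.5, -2.0, 7.2]
opening: 0.299
grip_force: 30.0
t: 20.32
eef_pos: [414.0, 144.9, -24.5]
tcp_rot: [3.141, -0.0, 1.473]
ft_force: [0.4, -1.7, 7.4]
opening: 0.304
grip_force: 30.0
```

Gripped. Before I carry it in to x≈546, I'll check for obstacles near the slim dish (canister, faucet) using saved depth.

Scaled: -100 mm / 400 = -0.25, -80 mm / 400 = -0.2.

```bash
echo '[[[0,0,-0.05,0,0],[0,0,-0.125,0,0],[0,0,-0.2,0,0],[0,0,-0.25,0,0],[0,0,-0.25,0,0]]]' > mv.in && python3 -m handwheel mv.in
python3 - <<'E'
from h import *
a=np.load('pics/w2.npz',allow_pickle=True);d,i=a['d'],a['i'].item()
vs,us=np.mgrid[0:225,200:512];uv=np.c_[us.ravel(),vs.ravel()];P=bydepth(uv,i,d)
b=np.load('pics/top2.npz');it=camera_info('top');vs,us=np.mgrid[90:200,150:400];uv=np.c_[us.ravel(),vs.ravel()];Q=bydepth(uv,it,b['d'])
for n,X in(('wrist',P),('top',Q)):
    k=(X[:,2]>30)&(X[:,2]<480)&(X[:,0]>440)&(X[:,0]<760)&(X[:,1]>-480)&(X[:,1]<300)
    X=X[k]
    for y in range(-480,300,60):
        s=X[(X[:,1]>=y)&(X[:,1]<y+60)]
        if len(s)>4: print(n,y,len(s),'xmin',np.percentile(s[:,0],2).round(),'zmax',np.percentile(s[:,2],98).round())
E
```

```text
t: 20.73
eef_pos: [415.2, 145.3, 78.3]
tcp_rot: [3.136, -0.002, 1.473]
ft_force: [0.8, -0.0, -0.7]
opening: 0.304
grip_force: 30.0
wrist -480 884 xmin 696.0 zmax 68.0
wrist -420 195 xmin 479.0 zmax 350.0
wrist -360 38 xmin 746.0 zmax 42.0
wrist -300 1829 xmin 628.0 zmax 72.0
wrist -240 80 xmin 641.0 zmax 54.0
top -480 117 xmin 695.0 zmax 72.0
top -420 147 xmin 486.0 zmax 458.0
top -360 49 xmin 479.0 zmax 456.0
top -300 191 xmin 626.0 zmax 74.0
top -240 21 xmin 639.0 zmax 56.0
top -120 112 xmin 690.0 zmax 301.0
top -60 18 xmin 719.0 zmax 301.0
```

Nearest obstacle is the canister at x≥628, 74 mm high, which clears the gripper body. I'll carry along y first, then +x.

Scaled: -190 mm / 400 = -0.475, -152 mm / 400 = -0.38.

```bash
echo '[[[-0.095,0.01,0,0,0],[-0.19,0.02,0,0,0],[-0.285,0.0275,0,0,0],[-0.38,0.0375,0,0,0],[-0.475,0.0475,0,0,0]]]' > mv.in && python3 -m handwheel mv.in>/dev/null
echo '[[[-0.095,0.01,0,0,0],[-0.19,0.02,0,0,0],[-0.285,0.0275,0,0,0],[-0.38,0.0375,0,0,0],[-0.4775,0.0463,0,0,0]]]' > mv.in && python3 -m handwheel mv.in>/dev/null
echo '[[[0.0075,0.0875,0,0.0064,0],[0.015,0.175,0,0.0127,0],[0.025,0.2625,0,0.021,0],[0.0325,0.3275,0,0.021,0],[0.0325,0.3275,0,0.021,0]]]' > mv.in && python3 -m handwheel mv.in>/dev/null
echo '[[[0,0,0,0,0],[0,0,0,0,0]]]' > mv.in && python3 -m handwheel mv.in
python3 look.py w13 1
```

```text
t: 22.15
eef_pos: [544.3, -237.3, 73.8]
tcp_rot: [-3.14, -0.001, 1.44]
ft_force: [0.3, -0.2, -1.4]
opening: 0.3
grip_force: 30.0
[ 544.2 -237.4   74.2] [-3.1400e+00 -5.0000e-04  1.4398e+00]
orange 4223 [258. 216.] z [119. 121. 122.] rect [ 541.5 -257.3] 47.9 90.1 82.6
scrub 4269 [258. 216.] z [119. 121. 122.] rect [ 542.7 -248.5] 43.2 81.3 82.6
```

View pics/w13.png

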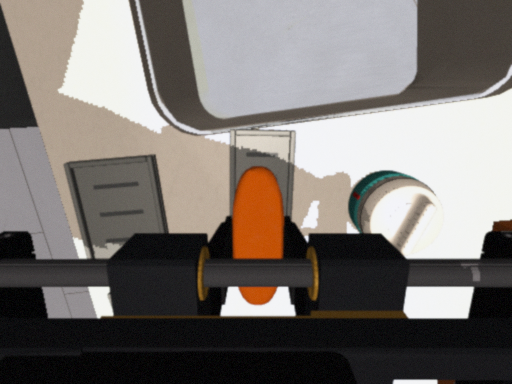

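The brush is over the slim dish, with the dish's far corners at about (231,131) and (295,131) and the brush's far end at (259,166). I'll check alignment.

```bash
python3 - <<'E'
from h import *
a=np.load('pics/w13.npz',allow_pickle=True);i=a['i'].item()
for t in (82.5,):
    u=np.array([np.cos(np.radians(t)),np.sin(np.radians(t))])
    P=onplane([(231,131),(295,131)],i,11);print(P.round(1),np.linalg.norm(P[1]-P[0]),'ang',np.degrees(np.arctan2(*(P[1]-P[0])[[1,0]])),'centre',P.mean(0)[:2]-56.5*u)
    E_=onplane([(259,166)],i,74+25+14+1);print('brush centre',E_[0,:2]-42.5*u)
goto(546,-238,-7.5)
E
```

```text
[[ 528.5 -179.3   11. ]
 [ 583.7 -186.5   11. ]] 55.681640743154034 ang -7.483613547204962 centre [ 548.68558414 -238.90104601]
brush centre [ 545.15088487 -237.45328385]
now [ 544.2 -237.4   74.2] q6 -0.39 d tool [-0.3  1.9 -0. ] turn -0.00013195261452196282
```

Scaled: 80 mm / 400 = 0.2, 75 mm / 400 = 0.1875.

```bash
echo '[[[-0.0025,0.0055,0.05,0,0],[-0.0025,0.0055,0.1125,0,0],[-0.0025,0.0055,0.155,0,0],[-0.0025,0.0055,0.1875,0,0],[-0.0025,0.0055,0.2,0,0]]]' > mv.in && python3 -m handwheel mv.in>/dev/null
echo '[[[0,0,0.015,0,0],[0,0,0.025,0,0],[0,0,0.0325,0,0],[0,0,0.0325,0,0]]]' > mv.in && python3 -m handwheel mv.in
echo '[[[0,0,0.0013,0,0.5],[0,0,0.0013,0,0.5],[0,0,0.0013,0,0.5],[0,0,0.0013,0,0.5],[0,0,0.0013,0,0.5]]]' > mv.in && python3 -m handwheel mv.in
echo '[[[0,0,-0.075,0,0.5],[0,0,-0.15,0,0.6],[0,0,-0.25,0,0.7],[0,0,-0.35,0,0.8],[0,0,-0.45,0,1]]]' > mv.in && python3 -m handwheel mv.in
echo '[[[0.095,0,-0.05,0,1],[0.19,0,-0.1,0,1],[0.25,-0.1,-0.1,0,1],[0.25,-0.15,-0.1,0,1],[0.25,-0.15,-0.1,0,1]]]' > mv.in && python3 -m handwheel mv.in
python3 look.py w14
```

```text
t: 22.95
eef_pos: [547.3, -239.2, -18.0]
tcp_rot: [3.141, 0.0, 1.44]
ft_force: [-1.4, 0.6, -1.2]
opening: 0.299
grip_force: 30.0
t: 23.37
eef_pos: [547.5, -239.1, -18.3]
tcp_rot: [3.141, 0.0, 1.44]
ft_force: [-0.6, -0.5, 0.3]
opening: 0.496
grip_force: 0.0
t: 23.78
eef_pos: [547.0, -238.8, 163.4]
tcp_rot: [-3.141, -0.0, 1.44]
ft_force: [0.8, -0.2, 0.8]
opening: 0.723
grip_force: 0.0
t: 24.2
eef_pos: [497.6, -129.6, 202.2]
tcp_rot: [-3.141, -0.0, 1.442]
ft_force: [1.0, -0.1, -0.3]
opening: 0.994
grip_force: 0.0
[ 499.7 -131.   202.3] [3.1409e+00 3.0000e-04 1.4409e+00]
orange 912 [304. 237.] z [24. 27. 29.] rect [ 549.6 -235. ] 31.0 69.9 84.3
scrub 934 [304. 237.] z [22. 27. 29.] rect [ 546.9 -223.4] 29.1 65.3 84.3
```

The nail brush is seated at z≈28. Next is the soap; I'll check for tall things around it in the top depth and hover there.

Scaled: 200 mm / 400 = 0.5, 120 mm / 400 = 0.3.

```bash
python3 - <<'E'
from h import *
b=np.load('pics/top2.npz');it=camera_info('top');vs,us=np.mgrid[80:260,60:260];uv=np.c_[us.ravel(),vs.ravel()];Q=bydepth(uv,it,b['d'])
k=(Q[:,2]>35)&(Q[:,2]<480)&(Q[:,0]>350)&(Q[:,0]<760)&(Q[:,1]>60)
Q=Q[k]
for y in range(60,620,40):
    s=Q[(Q[:,1]>=y)&(Q[:,1]<y+40)]
    if len(s)>3: print(y,len(s),'x',np.percentile(s[:,0],[1,50]).round(),'zmax',np.percentile(s[:,2],98).round())
E
echo '[[[0.1,-0.005,0,0,1],[0.2,-0.01,0,0,1],[0.3,-0.015,0,0,1],[0.4,-0.02,0,0,1],[0.5,-0.0225,0,0,1]]]' > mv.in && python3 -m handwheel mv.in>/dev/null
echo '[[[0.1,-0.005,0,0,1],[0.2,-0.01,0,0,1],[0.3,-0.015,0,0,1],[0.4,-0.02,0,0,1],[0.5,-0.0225,0,0,1]]]' > mv.in && python3 -m handwheel mv.in>/dev/null
echo '[[[0.0625,0,0,0.0382,1],[0.0625,0,0,0.0783,1],[0.0625,0,0,0.0783,1],[0.0625,0,0,0.0783,1]]]' > mv.in && python3 -m handwheel mv.in
python3 look.py w15 1
```

```text
300 74 x [380. 392.] zmax 101.0
420 38 x [700. 710.] zmax 277.0
460 130 x [415. 714.] zmax 299.0
500 9 x [420. 428.] zmax 43.0
t: 25.42
eef_pos: [539.1, 291.5, 200.9]
tcp_rot: [-3.141, 0.001, 1.319]
ft_force: [0.6, -0.0, -0.6]
opening: 1.001
grip_force: 0.0
[539.1 291.1 201.1] [-3.1414e+00  3.0000e-04  1.3182e+00]
green 2026 [255. 167.] z [20. 25. 27.] rect [537.  292.1] 50.0 76.3 74.6
```

View pics/w15.png

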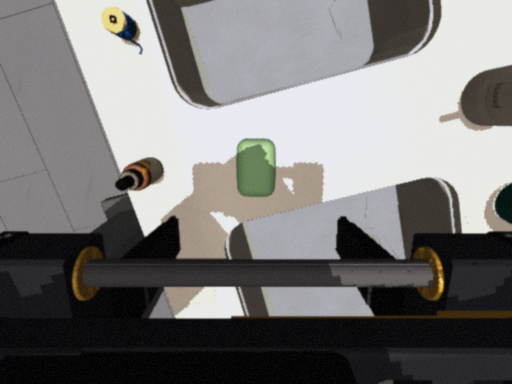

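The soap is at (255,167), centre (537,292) at 75°, with the dropper at (140,173) well clear of the fingers. I've now viewed 16 pictures, over the allowed 14. I missed the count, so from here I'll work from numbers only.

Scaled: 180 mm / 400 = 0.45, -2.3 mm / 400 = -0.0058, 0.008 rad / 1.5708 = 0.0051.

```bash
echo '[[[0.0013,-0.0058,0.1,0.0051,1],[0.0013,-0.0058,0.2,0.0051,1],[0.0013,-0.0058,0.3,0.0051,1],[0.0013,-0.0058,0.3875,0.0051,1],[0.0013,-0.0058,0.45,0.0051,1]]]' > mv.in && python3 -m handwheel mv.in>/dev/null
echo '[[[0,0,0.05,0,1],[0,0,0.0875,0,1],[0,0,0.115,0,1],[0,0,0.115,0,0.8],[0,0,0.115,0,0.6]]]' > mv.in && python3 -m handwheel mv.in
echo '[[[0,0,0,0,0],[0,0,0,0,0],[0,0,0,0,0],[0,0,0,0,0],[0,0,0,0,0]]]' > mv.in && python3 -m handwheel mv.in|grep -E 'open|forc'
echo '[[[0,0,0,0,0],[0,0,0,0,0],[0,0,0,0,0],[0,0,0,0,0],[0,0,0,0,0]]]' > mv.in && python3 -m handwheel mv.in
```

```text
t: 26.3
eef_pos: [536.9, 292.1, -24.4]
tcp_rot: [-3.142, 0.0, 1.309]
ft_force: [0.3, 0.0, 0.3]
opening: 0.911
grip_force: 0.0
ft_force: [0.6, -0.5, 0.3]
opening: 0.567
grip_force: 0.0
t: 27.13
eef_pos: [536.8, 292.7, -24.2]
tcp_rot: [3.141, -0.0, 1.309]
ft_force: [-0.6, 0.3, 5.4]
opening: 0.528
grip_force: 30.0
```

Scaled: -105 mm / 400 = -0.2625, -80 mm / 400 = -0.2.

```bash
echo '[[[0,0,-0.05,0,0],[0,0,-0.125,0,0],[0,0,-0.2,0,0],[0,0,-0.2625,0,0],[0,0,-0.2625,0,0]]]' > mv.in && python3 -m handwheel mv.in
echo '[[[-0.09,0.0025,0,0,0],[-0.1825,0.005,0,0,0],[-0.275,0.01,0,0,0],[-0.3675,0.0125,0,0,0],[-0.4575,0.015,0,0,0]]]' > mv.in && python3 -m handwheel mv.in>/dev/null
echo '[[[-0.09,0.0025,0,0,0],[-0.1825,0.005,0,0,0],[-0.275,0.01,0,0,0],[-0.3675,0.0125,0,0,0],[-0.4575,0.015,0,0,0]]]' > mv.in && python3 -m handwheel mv.in>/dev/null
echo '[[[-0.09,0.0025,0,-0.0318,0],[-0.1825,0.005,0,-0.0637,0],[-0.275,0.01,0,-0.0955,0],[-0.3675,0.0125,0,-0.1273,0],[-0.4575,0.015,0,-0.1401,0]]]' > mv.in && python3 -m handwheel mv.in>/dev/null
echo '[[[0,0,0,0,0],[0,0,0,0,0],[0,0,0,0,0]]]' > mv.in && python3 -m handwheel mv.in
python3 look.py w16; python3 - <<'E'
from h import *
a=np.load('pics/w13.npz',allow_pickle=True);i=a['i'].item()
print('w13 broad far edge',onplane([(67,163),(155,155)],i,11).round(1))
a=np.load('pics/w16.npz',allow_pickle=True);p,d,i=a['p'],a['d'],a['i'].item()
P=bydepth(np.argwhere(np.ones(d.shape,bool))[:,::-1],i,d)
hsv=cv2.cvtColor(p,cv2.COLOR_RGB2HSV);g=hsv[...,1].astype(int);v=hsv[...,2]
for u in (235,258,280): print(u,[(r,int(v[r,u]),int(hsv[r,u,1])) for r in range(80,200,4)])
goto(412.7,-242.7,-2.3)
E
```

```text
t: 27.55
eef_pos: [538.3, 293.5, 84.9]
tcp_rot: [3.136, -0.004, 1.309]
ft_force: [0.9, 0.1, -0.7]
opening: 0.527
grip_force: 30.0
t: 29.05
eef_pos: [411.2, -241.7, 79.8]
tcp_rot: [-3.14, -0.001, 1.528]
ft_force: [-0.1, 0.9, -1.9]
opening: 0.526
grip_force: 30.0
[ 411.5 -241.3   80. ] [-3.1407e+00 -7.0000e-04  1.5290e+00]
orange 2908 [412. 183.] z [23. 27. 29.] rect [ 553.6 -242.2] 33.3 88.9 82.9
green 6828 [257. 218.] z [125. 129. 131.] rect [ 409.5 -268.2] 82.5 82.5 177.6
green 643 [258. 291.] z [127. 129. 131.] rect [ 406.5 -347.3] 11.5 74.0 177.6
scrub 2946 [412. 183.] z [23. 27. 29.] rect [ 540.4 -235.3] 30.3 80.6 82.9
w13 broad far edge [[ 378.6 -187.9   11. ]
 [ 458.3 -191.2   11. ]]
235 [(80, 244, 6), (84, 245, 6), (88, 244, 6), (92, 244, 5), (96, 243, 4), (100, 244, 5), (104, 244, 5), (108, 244, 5), (112, 244, 4), (116, 244, 4), (120, 244, 5), (124, 244, 4), (128, 245, 5), (132, 236, 5), (136, 130, 27), (140, 103, 27), (144, 113, 25), (148, 113, 20), (152, 107, 21), (156, 113, 32), (160, 114, 31), (164, 106, 17), (168, 108, 28), (172, 68, 68), (176, 93, 77), (180, 111, 78), (
[... 374 characters left out ...]
 63, 16), (164, 98, 26), (168, 106, 26), (172, 70, 69), (176, 93, 85), (180, 110, 83), (184, 118, 80), (188, 132, 79), (192, 139, 81), (196, 137, 80)]
280 [(80, 243, 2), (84, 245, 3), (88, 244, 2), (92, 244, 2), (96, 243, 1), (100, 243, 0), (104, 245, 4), (108, 244, 2), (112, 243, 1), (116, 244, 1), (120, 245, 2), (124, 244, 1), (128, 244, 1), (132, 238, 2), (136, 205, 21), (140, 203, 24), (144, 216, 22), (148, 216, 21), (152, 211, 23), (156, 200, 24), (160, 62, 12), (164, 97, 29), (168, 101, 28), (172, 77, 60), (176, 89, 74), (180, 109, 82), (184, 122, 88), (188, 130, 76), (192, 137, 80), (196, 141, 83)]
now [ 411.5 -241.3   80. ] q6 -0.63 d tool [-1.4  1.3 -0. ] turn -0.0016231683471063661
```

```bash
python3 - <<'E'
from h import *
a=np.load('pics/w16.npz',allow_pickle=True);p,d,i=a['p'],a['d'],a['i'].item()
hsv=cv2.cvtColor(p,cv2.COLOR_RGB2HSV).astype(int)
for r in (138,142,150,158):
    print(r,' '.join(f"{u}:{hsv[r,u,1]}/{hsv[r,u,2]}" for u in list(range(186,226,3))+list(range(286,330,3))))
far=onplane([(258,133.5)],i,11);print('far edge',far.round(1),'-> cy',far[0,1]-52.5)
s=onplane([(258,171)],i,80+25+15);print('soap far end',s.round(1),'-> cy',s[0,1]-38.5)
E
```

```text
138 186:10/152 189:8/151 192:5/151 195:19/150 198:47/178 201:45/177 204:45/177 207:45/177 210:47/175 213:46/177 216:22/104 219:26/79 222:22/93 225:21/98 286:26/176 289:21/173 292:21/171 295:25/173 298:23/121 301:22/208 304:12/219 307:5/248 310:6/249 313:6/249 316:6/249 319:6/249 322:6/249 325:5/249 328:5/248
142 186:8/152 189:8/150 192:8/151 195:14/159 198:43/178 201:46/177 204:45/175 207:42/178 210:43/178 213:43/178 216:27/104 219:22/81 222:22/104 225:23/111 286:22/217 289:22/213 292:23/213 295:20/214 298:30/134 301:24/205 304:11/226 307:6/249 310:5/249 313:5/248 316:5/248 319:5/248 322:6/249 325:7/249 328:5/248
150 186:9/149 189:12/151 192:7/153 195:8/152 198:43/177 201:49/178 204:41/176 207:43/177 210:48/176 213:49/176 216:33/107 219:17/88 222:32/103 225:25/110 286:22/211 289:24/213 292:23/211 295:22/211 298:19/105 301:20/194 304:6/241 307:5/248 310:5/248 313:6/249 316:6/249 319:6/249 322:6/249 325:5/249 328:6/248
158 186:7/151 189:5/155 192:3/148 195:7/151 198:43/167 201:46/176 204:46/177 207:48/180 210:46/177 213:46/177 216:41/106 219:25/92 222:32/97 225:23/112 286:22/210 289:23/211 292:21/210 295:21/205 298:27/133 301:25/185 304:7/243 307:6/249 310:5/249 313:6/249 316:6/249 319:6/249 322:6/248 325:6/249 328:5/249
far edge [[ 413.8 -188.8   11. ]] -> cy -241.33463358837923
soap far end [[ 413.2 -202.1  120. ]] -> cy -240.63696091510195
```

The dish centre is (413,-242) and the soap needs about (+1.3,−1.2). I'll lower and release.

Scaled: 85 mm / 400 = 0.2125, 1.3 mm / 400 = 0.0033.

```bash
echo '[[[-0.003,0.0033,0.05,0,0],[-0.003,0.0033,0.1125,0,0],[-0.003,0.0033,0.1625,0,0],[-0.003,0.0033,0.195,0,0],[-0.003,0.0033,0.2125,0,0]]]' > mv.in && python3 -m handwheel mv.in>/dev/null
echo '[[[0,0,0.015,0,0],[0,0,0.025,0,0],[0,0,0.0325,0,0],[0,0,0.0325,0,0]]]' > mv.in && python3 -m handwheel mv.in
echo '[[[0,0,0.0013,0,0.75],[0,0,0.0013,0,0.75],[0,0,0.0013,0,0.75],[0,0,0.0013,0,0.75],[0,0,0.0013,0,0.75]]]' > mv.in && python3 -m handwheel mv.in
echo '[[[0,0,-0.075,0,0.75],[0,0,-0.15,0,0.75],[0,0,-0.25,0,0.9],[0,0,-0.35,0,1],[0,0,-0.45,0,1]]]' > mv.in && python3 -m handwheel mv.in
echo '[[[0.05,0,-0.05,0,1],[0.1,0,-0.1,0,1],[0.15,0,-0.15,0,1],[0.15,0,-0.2,0,1],[0.15,0,-0.2,0,1]]]' > mv.in && python3 -m handwheel mv.in
python3 look.py w17
```

```text
t: 29.85
eef_pos: [413.1, -243.4, -17.6]
tcp_rot: [3.141, 0.0, 1.529]
ft_force: [0.5, 0.5, -0.6]
opening: 0.525
grip_force: 30.0
t: 30.27
eef_pos: [413.0, -243.6, -17.8]
tcp_rot: [3.141, 0.0, 1.529]
ft_force: [-0.2, 0.1, 0.1]
opening: 0.741
grip_force: 0.0
t: 30.68
eef_pos: [412.5, -243.2, 163.9]
tcp_rot: [-3.141, -0.0, 1.529]
ft_force: [1.0, 0.0, 0.2]
opening: 0.905
grip_force: 0.0
t: 31.1
eef_pos: [416.5, -183.4, 245.5]
tcp_rot: [3.137, 0.003, 1.53]
ft_force: [-0.5, 0.0, 0.4]
opening: 0.998
grip_force: 0.0
[ 416.  -183.5  243.5] [3.1383e+00 2.0000e-03 1.5296e+00]
orange 950 [348. 195.] z [24. 27. 29.] rect [ 551.5 -239.5] 32.8 81.1 83.7
orange 995 [271. 301.] z [ 50.  52. 374.] rect [ 432.5 -417.3] 57.1 57.4 177.5
green 1558 [256. 203.] z [25. 30. 32.] rect [ 412.6 -246.1] 51.7 76.0 87.6
scrub 983 [348. 195.] z [21. 27. 29.] rect [ 543.6 -231.8] 31.8 76.4 83.6
scrub 1052 [271. 301.] z [ 50.  52. 374.] rect [ 432.5 -399.2] 53.7 71.4 177.5
```

The soap is flat at z=31, and the other two are still in place. Before the bottle I'll check the real clearance above the fingertips for its 102 mm height, since the TCP offset was wrong.

```bash
python3 - <<'E'
from h import *
a=np.load('pics/w17.npz',allow_pickle=True);p,d,i=a['p'],a['d'],a['i'].item()
M=rot([3.1383,0.002,1.5296]);t=np.array([416,-183.5,243.5])
for u in (130,258,380):
    print(u,[(r,*((bydepth([(u,r)],i,d)-t)@M)[0].round(0).astype(int)) for r in range(225,384,12)])
a=np.load('pics/w15.npz',allow_pickle=True);p,d,i=a['p'],a['d'],a['i'].item()
P=bydepth([(x,y) for y in range(150,200) for x in range(108,168)],i,d);P=P[P[:,2]>8]
for lo,hi in((12,35),(35,60),(60,75),(75,90),(90,110)):
    s=P[(P[:,2]>lo)&(P[:,2]<hi)]
    if len(s):print(lo,hi,len(s),s.min(0).round(),s.max(0).round(),s.mean(0).round())
goto(391,317)
E
```

```text
130 [(225, np.int64(-444), np.int64(-601), np.int64(1132)), (237, np.int64(-505), np.int64(-608), np.int64(1133)), (249, np.int64(-569), np.int64(-616), np.int64(1136)), (261, np.int64(30), np.int64(-36), np.int64(-128)), (273, np.int64(28), np.int64(-36), np.int64(-130)), (285, np.int64(24), np.int64(-36), np.int64(-130)), (297, np.int64(2), np.int64(-49), np.int64(-104)), (309, np.int64(-2), np.int64(-49), np.int64(-106)), (321, np.int64(26), np.int64(-28), np.int64(-148)), (333, np.int64(26), np.int64(-27), np.int64(-151)), (345, np.int64(26), np.int64(-25), np.int64(-155)), (357, np.int64(25), np.int64(-24), np.int64(-158)), (369, np.int64(25), np.int64(-24), np.int64(-160)), (381, np.int64(25), np.int64(-23), np.int64(-162))]
258 [(225, np.int64(-90), np.int64(1), np.int64(213)), (237, np.int64(-123), np.int64(2), np.int64(244)), (249, np.int64(-137), np.int64(2), np.int64(231)), (261, np.int64(30), np.int64(0), np.int64(-127)), (273, np.int64(28), np.int64(0), np.int64(-131)), (285, np.int64(24), np.int64(0), np.int64(-131)), (297, np.int64(-198), np.int64(2), np.int64(193)), (
[... 749 characters left out ...]
p.int64(-101)), (321, np.int64(26), np.int64(28), np.int64(-148)), (333, np.int64(26), np.int64(26), np.int64(-151)), (345, np.int64(26), np.int64(25), np.int64(-155)), (357, np.int64(25), np.int64(24), np.int64(-157)), (369, np.int64(22), np.int64(24), np.int64(-157)), (381, np.int64(19), np.int64(25), np.int64(-157))]
12 35 172 [398. 310.  12.] [416. 342.  35.] [412. 328.  24.]
35 60 310 [387. 309.  35.] [416. 342.  60.] [410. 328.  51.]
60 75 243 [387. 310.  60.] [414. 340.  75.] [406. 327.  65.]
75 90 219 [390. 315.  75.] [410. 336.  90.] [403. 326.  79.]
90 110 145 [393. 319.  90.] [406. 332. 103.] [401. 326.  97.]
now [ 416.  -183.5  243.5] q6 -0.52 d tool [499.1 -45.6  -1.2] turn None
```

Clearance is fine: the body starts about 78 mm above the real tips. Depth puts the bottle at about (400,326), and cap and body agree. I'll hover there and re-measure.

Scaled: 170 mm / 400 = 0.425, 140 mm / 400 = 0.35.

```bash
echo '[[[0.0875,-0.0075,0,0,1],[0.175,-0.0125,0,0,1],[0.2625,-0.0175,0,0,1],[0.35,-0.025,0,0,1],[0.425,-0.03,0,0,1]]]' > mv.in && python3 -m handwheel mv.in>/dev/null
echo '[[[0.0875,-0.0075,0,0,1],[0.175,-0.0125,0,0,1],[0.2625,-0.0175,0,0,1],[0.35,-0.025,0,0,1],[0.425,-0.03,0,0,1]]]' > mv.in && python3 -m handwheel mv.in>/dev/null
echo '[[[0.0875,-0.0075,0,0,1],[0.175,-0.0125,0,0,1],[0.2625,-0.0175,0,0,1],[0.35,-0.025,0,0,1],[0.42,-0.0325,0,0,1]]]' > mv.in && python3 -m handwheel mv.in>/dev/null
echo '[[[0,0,0,0,1],[0,0,0,0,1],[0,0,0,0,1]]]' > mv.in && python3 -m handwheel mv.in
cat > bottle.py <<'E'
from h import *
import sys
i=camera_info('wrist');p,d=read_camera('wrist');np.savez(f'pics/{sys.argv[1]}.npz',p=p,d=d,i=i)
s=state();t=s['eef_pos'];z0=float(sys.argv[2]) if len(sys.argv)>2 else 0
vs,us=np.mgrid[0:384,0:512];P=bydepth(np.c_[us.ravel(),vs.ravel()],i,d)
k=(abs(P[:,0]-t[0])<32)&(abs(P[:,1]-t[1])<45)&(P[:,2]>z0+8)&(P[:,2]<z0+108)
P=P[k]
for lo,hi in((10,35),(35,60),(60,70),(75,90),(90,107)):
    q=P[(P[:,2]>z0+lo)&(P[:,2]<z0+hi)]
    if len(q)>5: print(lo,hi,len(q),np.percentile(q,2,axis=0).round(1),np.percentile(q,98,axis=0).round(1))
print('tcp',t.round(1))
E
python3 bottle.py w18
```

```text
t: 32.65
eef_pos: [399.6, 324.7, 240.9]
tcp_rot: [-3.14, 0.001, 1.529]
ft_force: [-0.6, -0.5, -0.8]
opening: 0.998
grip_force: 0.0
10 35 52 [383.3 331.   11. ] [413.1 342.2  34.4]
35 60 164 [383.  310.1  38.2] [414.3 341.9  59.9]
60 70 110 [384.6 314.2  60. ] [412.9 339.4  69.6]
75 90 143 [388.4 316.2  75.4] [408.6 335.5  86.1]
90 107 102 [392.8 319.7  91.2] [404.6 331.5 101.1]
tcp [399.8 324.5 241.2]
```

Scaled: 170 mm / 400 = 0.425, 1.5 mm / 400 = 0.0038.

```bash
echo '[[[0.0038,-0.0025,0.1,0,1],[0.0038,-0.0025,0.2,0,1],[0.0038,-0.0025,0.2875,0,1],[0.0038,-0.0025,0.3625,0,1],[0.0038,-0.0025,0.425,0,1]]]' > mv.in && python3 -m handwheel mv.in>/dev/null
echo '[[[0,0,0.0625,0,1],[0,0,0.12,0,1],[0,0,0.17,0,1],[0,0,0.195,0,0.8],[0,0,0.195,0,0.7]]]' > mv.in && python3 -m handwheel mv.in
echo '[[[0,0,0,0,0.45],[0,0,0,0,0.45],[0,0,0,0,0.45],[0,0,0,0,0.45],[0,0,0,0,0.45]]]' > mv.in && python3 -m handwheel mv.in|grep -E 'open|forc'
echo '[[[0,0,0,0,0],[0,0,0,0,0],[0,0,0,0,0],[0,0,0,0,0],[0,0,0,0,0]]]' > mv.in && python3 -m handwheel mv.in
echo '[[[0,0,0,0,0],[0,0,0,0,0],[0,0,0,0,0],[0,0,0,0,0]]]' > mv.in && python3 -m handwheel mv.in|grep -E 'open|forc|pos'
```

```text
t: 33.53
eef_pos: [398.5, 325.6, -7.6]
tcp_rot: [-3.139, 0.002, 1.527]
ft_force: [-0.0, -0.2, 0.3]
opening: 0.911
grip_force: 0.0
ft_force: [0.5, 0.0, 0.0]
opening: 0.563
grip_force: 0.0
t: 34.37
eef_pos: [398.9, 327.1, -6.0]
tcp_rot: [3.141, 0.0, 1.529]
ft_force: [-0.2, -0.4, 2.2]
opening: 0.334
grip_force: 30.0
eef_pos: [398.9, 327.1, -6.1]
ft_force: [-0.3, 0.8, 3.8]
opening: 0.338
grip_force: 30.0
```

Gripped at 32 mm. I'll lift, carry along y, then go in +x to the round dish.

Scaled: -110 mm / 400 = -0.275, -100 mm / 400 = -0.25.

```bash
echo '[[[0,0,-0.0375,0,0],[0,0,-0.1,0,0],[0,0,-0.1875,0,0],[0,0,-0.25,0,0],[0,0,-0.275,0,0]]]' > mv.in && python3 -m handwheel mv.in|grep -E 'open|pos'
echo '[[[-0.0625,0.0025,0,0,0],[-0.15,0.0075,0,0,0],[-0.2375,0.01,0,0,0],[-0.325,0.015,0,0,0],[-0.4125,0.0175,0,0,0]]]' > mv.in && python3 -m handwheel mv.in>/dev/null
echo '[[[-0.09,0.0025,0,0,0],[-0.18,0.0075,0,0,0],[-0.27,0.0125,0,0,0],[-0.36,0.015,0,0,0],[-0.45,0.02,0,0,0]]]' > mv.in && python3 -m handwheel mv.in>/dev/null
echo '[[[-0.09,0.0025,0,0,0],[-0.18,0.0075,0,0,0],[-0.27,0.0125,0,0,0],[-0.36,0.015,0,0,0],[-0.45,0.02,0,0,0]]]' > mv.in && python3 -m handwheel mv.in>/dev/null
echo '[[[-0.09,0.0025,0,0,0],[-0.18,0.0075,0,0,0],[-0.27,0.0125,0,0,0],[-0.36,0.015,0,0,0],[-0.45,0.02,0,0,0]]]' > mv.in && python3 -m handwheel mv.in>/dev/null
echo '[[[-0.05,0.005,0,0,0],[-0.085,0.075,0,0,0],[-0.085,0.1625,0,0,0],[-0.085,0.25,0,0,0],[-0.085,0.325,0,0,0]]]' > mv.in && python3 -m handwheel mv.in>/dev/null
echo '[[[0,0.025,0,0,0],[0.015,0.035,0,0,0],[0.015,0.035,0,0,0],[0.015,0.035,0,0,0],[0.015,0.035,0,0,0]]]' > mv.in && python3 -m handwheel mv.in
python3 bottle.py w19 110; python3 -c "
from h import *
goto(543,-413)"
```

```text
eef_pos: [399.8, 327.7, 106.9]
opening: 0.337
t: 37.62
eef_pos: [541.8, -412.6, 104.0]
tcp_rot: [-3.141, -0.0, 1.528]
ft_force: [0.4, -0.7, -0.3]
opening: 0.334
grip_force: 30.0
10 35 681 [ 524.1 -408.1  120.9] [ 560.6 -397.5  144.7]
35 60 1877 [ 520.2 -410.   145.9] [ 564.4 -397.6  169.8]
60 70 1214 [ 518.7 -411.2  170.1] [ 565.8 -399.8  179.7]
75 90 749 [ 520.1 -423.3  185.1] [ 564.6 -399.8  199.5]
90 107 1335 [ 524.2 -418.9  200.6] [ 559.7 -402.2  216.2]
tcp [ 541.9 -412.8  104.2]
now [ 541.9 -412.8  104.2] q6 -0.7 d tool [-0.1  1.1 -0. ] turn None
```

```bash
python3 - <<'E'
from h import *
for t,(u,v),r in(('w2',(325,169),18),('w10',(367,200),30),('w16',None,26)):
    a=np.load(f'pics/{t}.npz',allow_pickle=True);p,i=a['p'],a['i'].item();g=cv2.medianBlur(cv2.cvtColor(p,cv2.COLOR_RGB2GRAY),3) if (u,v) else 0
    x0,y0=u-45,v-45;c=cv2.HoughCircles(g[y0:v+45,x0:u+45],cv2.HOUGH_GRADIENT,1.0,30,param1=120,param2=12,minRadius=int(r*.7),maxRadius=int(r*1.25))
    for cx,cy,rr in c[0][:3]:
        q=onplane([(cx+x0,cy+y0),(cx+x0+rr,cy+y0)],i,12);print(t,(cx+x0,cy+y0),q[0].round(1),'r',(q[1,0]-q[0,0]).round(1))
    if t=='w10':break
E
```

```text
w2 (np.float32(323.5), np.float32(169.5)) [ 540.6 -413.8   12. ] r 27.8
w10 (np.float32(366.5), np.float32(200.5)) [ 541.6 -412.    12. ] r 29.2
```

Two views put the dish centre at (541.5,-413), and the tool is right over it. I'll lower and release.

Scaled: 92 mm / 400 = 0.23, 80 mm / 400 = 0.2.

```bash
echo '[[[0.002,0,0.05,0,0],[0.002,0,0.1125,0,0],[0.002,0,0.1625,0,0],[0.002,0,0.2,0,0],[0.002,0,0.23,0,0]]]' > mv.in && python3 -m handwheel mv.in>/dev/null
echo '[[[0,0,0.0125,0,0],[0,0,0.0225,0,0],[0,0,0.03,0,0],[0,0,0.03,0,0]]]' > mv.in && python3 -m handwheel mv.in
echo '[[[0,0,0.0013,0,0],[0,0,0.0025,0,0],[0,0,0.0025,0,0]]]' > mv.in && python3 -m handwheel mv.in
```

```text
t: 38.42
eef_pos: [543.0, -412.0, 0.2]
tcp_rot: [3.141, 0.0, 1.529]
ft_force: [0.1, 0.5, -1.0]
opening: 0.332
grip_force: 30.0
t: 38.67
eef_pos: [543.2, -412.0, -0.6]
tcp_rot: [3.141, 0.001, 1.529]
ft_force: [0.7, 0.1, -0.9]
opening: 0.337
grip_force: 30.0
```

Scaled: 0.3 mm / 400 = 0.0008.

```bash
echo '[[[0,0,0.0008,0,0.38],[0,0,0.0008,0,0.42],[0,0,0.0008,0,0.5],[0,0,0.0008,0,0.6],[0,0,0.0008,0,0.65]]]' > mv.in && python3 -m handwheel mv.in
echo '[[[0,0,0,0,0.7],[0,0,0,0,0.7],[0,0,0,0,0.7],[0,0,0,0,0.7],[0,0,0,0,0.7]]]' > mv.in && python3 -m handwheel mv.in
echo '[[[0,0,-0.0375,0,0.7],[0,0,-0.1,0,0.7],[0,0,-0.1875,0,0.7],[0,0,-0.2875,0,0.7],[0,0,-0.375,0,0.7]]]' > mv.in && python3 -m handwheel mv.in
echo '[[[0,0,-0.075,0,0.7],[0,0,-0.15,0,0.7],[0,0,-0.2,0,0.7],[0,0,-0.2,0,0.7],[0,0,-0.2,0,0.7]]]' > mv.in && python3 -m handwheel mv.in
python3 bottle.py w20 5; python3 look.py w21
```

```text
t: 39.08
eef_pos: [543.0, -411.9, -1.3]
tcp_rot: [3.141, 0.0, 1.529]
ft_force: [-0.4, -0.6, 0.8]
opening: 0.571
grip_force: 0.0
t: 39.5
eef_pos: [543.0, -411.8, -1.4]
tcp_rot: [3.142, 0.0, 1.529]
ft_force: [-0.4, -0.2, -0.3]
opening: 0.702
grip_force: 0.0
t: 39.92
eef_pos: [542.9, -411.8, 150.8]
tcp_rot: [3.141, 0.0, 1.529]
ft_force: [0.6, -0.5, 0.0]
opening: 0.7
grip_force: 0.0
t: 40.33
eef_pos: [543.2, -411.9, 229.6]
tcp_rot: [3.14, 0.001, 1.529]
ft_force: [-0.1, 0.8, -0.8]
opening: 0.701
grip_force: 0.0
10 35 54 [ 527.9 -406.2   15.3] [ 557.5 -396.9   39.6]
35 60 170 [ 527.5 -429.1   41.5] [ 558.8 -397.    64.9]
60 70 133 [ 528.8 -425.3   65.1] [ 557.3 -399.4   74.2]
75 90 157 [ 532.9 -423.1   80.6] [ 553.2 -403.4   91.5]
90 107 108 [ 536.9 -419.1   96.3] [ 548.4 -407.4  107.1]
tcp [ 542.8 -411.6  228.2]
[ 542.7 -411.5  227.4] [-3.1403e+00 -1.0000e-03  1.5288e+00]
orange 1382 [255.  30.] z [26. 27. 29.] rect [ 546.7 -242.2] 30.0 75.0 82.7
orange 12892 [474. 158.] z [66. 68. 69.] rect [ 856.6 -431.1] 129.3 271.9 87.1
orange 3935 [170. 169.] z [50. 51. 53.] rect [ 419.2 -416.7] 54.9 162.4 92.1
green 2598 [148.  35.] z [25. 30. 32.] rect [ 410.5 -240.6] 52.6 76.1 86.8
scrub 1427 [255.  30.] z [25. 27. 29.] rect [ 546.8 -248.4] 28.8 70.5 82.7
scrub 12908 [474. 158.] z [66. 68. 69.] rect [ 837.3 -425.5] 121.3 255.1 87.1
scrub 4006 [170. 169.] z [50. 51. 53.] rect [ 426.8 -411.8] 51.9 152.6 92.1
scrub 820 [402. 196.] z [14. 58. 64.] rect [ 745.6 -463.6] 59.9 102.7 93.7
```

The bottle is upright at (543,-413) with its cap above its body and its top at 107. The brushes and soap are flat in their dishes, and the gripper is clear.

Scaled: -20 mm / 400 = -0.05.

```bash
echo '[[[0,0,-0.05,0,0.7],[0,0,-0.05,0,0.7],[0,0,-0.05,0,0.7],[0,0,-0.05,0,0.7]]]' > mv.in && python3 -m handwheel mv.in|grep -E 'force|t:'; python3 -c "
from cell import job_done
print(job_done())"
```

```text
t: 40.77
tcp_rot: [-3.14, -0.001, 1.529]
ft_force: [0.6, -0.0, -0.9]
grip_force: 0.0
the job is handed in; nothing more can be done
None
```

All four things are in their dishes, bottle upright and placed last, and the job was handed in at about 41 s; I viewed 16 pictures against the limit of 14, and the scrub brush slipped on the first grasp because the real fingertips sit 35 mm above the reported TCP.

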